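# Make up and press a capping-head pad in the bench locking clamp

## Robot

A 6-joint arm with a two-finger parallel gripper is mounted at the origin on a cart in front of the work surface, level with it; the furniture and walls round the work are solid. World frame = base frame: x ahead of the robot, y to its left, z up, the work surface at z = 0. Lengths are in m, angles in rad, forces in N, time in s.
With the tool pointing down it reaches from about 0.3 to 0.775 m from the base axis. Payload 14.6 kg.
Tool frame: the origin (TCP) lies at the very end of the fingers, on their centre line; the grasp point (between the pads) lies 19 mm behind it; z points along the fingers, y is the line along which they close (so a half turn about z gives the same grasp; the last joint's range is limited). The gripper opens to 85 mm and grips with 20 to 120 N. Pads are 22 mm wide; open, the fingers measure 114 mm over their backs; the gripper's body (76 mm by 85 mm) begins 54 mm behind the grasp point. The pads swing forward as they close: fully open they stand 13 mm farther back than shut.
Start: joints at [-1.294, 0.3, 1.521, -0, 1.321, -0.067], TCP at [0.185, -0.518, 0.231] pointing down, gripper open.
Joint ranges: [-3.03, 3.03], [-0.79, 2.21], [0.23, 2.52], [-1.04, 4.18], [0, 3.07], [-2.55, 2.55]. Speed limits (rad/s): [2.22, 2.22, 2.57, 3.14, 3.14, 3.14].

## Interface

Orientations are given as a 3x3 rotation matrix whose columns are the frame's x, y, z axes.
In Python, from bench import manip gives the robot as it stands. The module is installed in compiled form; this text tells all that it offers.
- The arm moves only by the tool step_arm, never from a script. Its argument "increments" is a list of rows, each a list of 7 numbers: the shift along the tool's x, y, z in mm, then the turn, a rotation vector about the tool's x, y, z in degrees, then the opening, from 0 (shut) to 1 (fully open). A call has 1 to 12 rows; each row is the pose to reach, as a shift and turn from the pose commanded when the call began, along the tool's axes at that moment; what a row does not reach only later rows make up. A row lasts 1/8 s, in which the tool goes at most 62.5 mm and 10.7 degrees, less where a joint would pass 70% of its speed; a pose out of reach is approached as far as the arm can. A call with a gripper value outside its range is refused whole. The fingers move at their own pace and stop on an object; "force" is the grip in N (left out, the last holds). Time passes only in rows, so rows that repeat a pose let the fingers close. It gives the time, the measured TCP pose, the force, the opening and the grip force at its end, in the units of the state.
- manip.observe(): the state, without advancing time (a new reading comes with each control period).
- manip.snapshot(name): name is "scene" or "top" or "wrist"; returns a dict with "image" (480x640x3 uint8, red, green, blue), "fov_y" (degrees; the focal length in pixels is half the picture's height over the tangent of half this angle, whatever the lens; pixels are square), "cx", "cy" (the principal point, pixels), "k1" (the pictures are not rectified: a ray, as slopes to the right and down, at radius r is drawn at 1 + k1 r^2 times it, then the intrinsics apply), "extrinsics" (4x4, takes a point from camera to world coordinates). Camera axes: x right, y up, looking along -z (the intrinsics and any distortion apply to the point x, -y, -z); pixel columns grow to the right and rows downward; lengths in m; the calibration is good to about 2 mm. A picture is of the moment at which its call begins. There is no depth.
- manip.job_done(): hands the job in; it is judged then, once.
Trained networks look in a picture, given as the dict that the camera call returned (one of the last four; its "shot" number tells which), for a name from the list of things; names that differ only in an ending like _2 or _b are one class to them, and where a whole thing is asked for, a point or a joint stands for the part that bears it (a point fixed in the world has none). Each returns a list of dicts, best first, with "score" (0 to 1); they miss things now and then, are a little off and sometimes report something else, mostly with a low value. They report only what shows in the picture. A call takes as long as a camera call. They do not tell look-alikes from the thing itself.
- manip.search_frame(query, picture): "xyz" ([x, y, z] in m, in world coordinates, good to about 4 mm: the middle of the surface that is visible of it).
- manip.outline_of(query, picture): "region" (480x640 bool, what is visible of it).
The state is a dict: "t": time; "joints": joint angles; "dq": joint speeds; "joint_torque": joint torques, N m; "position": TCP position; "ee_rot": TCP orientation; "contact_force": force on the tool from outside, world axes, zero at the start; "ft_torque": the same for the moment, N m; "opening": opening from 0.0 (shut) to 1.0 (fully open); "finger_force": force on a finger pad.
Only numpy, scipy, OpenCV 4.12 (cv2) and the standard library are available. Lean on these libraries where they do the work, as an engineer would, in place of code of your own. Each camera call takes 0.05 s, during which the arm holds its last target. There are 200 camera calls.

## Task

Make up a capping-head pad from the self-adhesive discs lying on the bench: stack them centred on the ring of the clamp's loading plate, dark steel backing disc at the bottom, then every cork disc there is, the red silicone disc on top, with the steel press block centred on that so that the clamp foot never touches the pad itself. Push the plate fully home under the jaw, squeeze the clamp's two handles together until it locks over centre, take your hand off and leave it locked on the block for three seconds, then flick its red release lever to free it. Draw the plate fully out again, put the press block back, fully home, in its matching cut-out in the foam tool tray, and leave the pad centred on the plate and the clamp open; do not disturb the other things on the bench.

Things in the scene. Friction and masses are not known exactly. Their poses are not given: they have to be found in the camera images.
- plate_centre (a point): centre of the ring (65 mm across) engraved on the top of the clamp's loading plate, 20 mm above the bench; plate 112 mm wide, nothing else on it but its tab, 78 mm from here on the robot's side. x = the way the plate slides home under the jaw, z up. The stack is built here with the plate drawn out.
- load_plate (a joint): slide of the loading plate: 0 = fully out towards the robot (loading place, 110 mm clear of the jaw), 0.110 m = fully home, ring under the clamp foot. Moves along x of plate_centre; friction about 1.5 N, stays where left; starts up to 0.03 in.
- plate_tab (a point): middle of the top of the black upright tab on the loading plate, 78 mm towards the robot from the ring centre: 12 mm wide across the slide, 22 mm long, stands 36 mm above the plate (top 56 mm above the bench); grip it across its 12 mm to slide the plate.
- fixed_grip (a point): point on the axis of the fixed upright handle of the blue bench locking clamp, 145 mm above the bench: black round bar 13.6 mm thick, 106 to 166 mm above the bench. The clamp is bolted down on the left of the bench, its jaw to the left, its handles to the right. Tall fixed fittings to carry things over: jar clamp lever 178 mm high at (0.67, 0.14), tape dispenser 108 mm at (0.48, -0.01), cap heater 217 mm at (0.47, -0.33).
- moving_grip (a point): point on the axis of the moving handle, left of the fixed one in the same upright plane; black bar 13.6 mm thick from about 45 mm below to 17 mm above this point. Open it stands 52 mm from the fixed one (leaning 17 degrees away), locked 22 mm (15 degrees towards it), centre to centre. Squeezing them together (up to 15 N) lowers the jaw; near the end it snaps over centre and stays.
- toggle_link (a joint): angle of the toggle link inside the clamp: 0 = open, 0.41 = dead centre, 0.46 = locked over centre against its stop.
- clamp_jaw (a joint): angle of the jaw: 0 = fully open (held there by a spring; foot 74 mm above the bench), about 0.23 = locked.
- foot_tip (a point): lowest point of the black rubber ball foot (25 mm across) on the jaw's end. It is sprung (1.1 N/mm, 18 mm travel), so the clamp locks on any stack of 3 to 5 discs plus the 20 mm block, bearing with 5 to 17 N. It comes down on the ring centre when the plate is fully home.
- release_tab (a point): middle of the upper face of the red release lever behind (to the right of) the fixed handle, about 87 mm above the bench; tab 34 mm long, 24 mm wide. Press it straight down 8 to 15 mm (up to 14 N) to break the lock; it springs back.
- release_lever (a joint): angle of the release lever: 0 = at rest, about 0.1 and more = pressed far enough to free the clamp, 0.40 = its stop.
- backing_disc: dark grey steel backing disc (bottom of the pad): round disc, 60 mm diameter, 5 mm thick, on the bench at the start; origin at the centre of its underside, z up
- cork_disc_1: cork disc (middle of the pad; one to three of them are present): round disc, 60 mm diameter, 5 mm thick, on the bench at the start; origin at the centre of its underside, z up
- cork_disc_2: cork disc (middle of the pad; one to three of them are present): round disc, 60 mm diameter, 5 mm thick, on the bench at the start; origin at the centre of its underside, z up
- cork_disc_3: cork disc (middle of the pad; one to three of them are present): round disc, 60 mm diameter, 5 mm thick, on the bench at the start; origin at the centre of its underside, z up
- silicone_disc: red silicone facing disc (top of the pad): round disc, 60 mm diameter, 5 mm thick, on the bench at the start; origin at the centre of its underside, z up
- press_block: steel press block, 60 mm round with two opposite flats (46 mm across the flats), 20 mm high, 0.3 kg; origin at the centre of its underside, x along the flats (60 mm way), y across the flats. It starts on the bench; grip it across its flats.
- block_recess (a point): centre of the floor of the press block's cut-out in the black foam of the low grey tool tray (120 x 105 mm, loose, 0.7 kg, rim 30 mm, foam top 26 mm, yellow floor 14 mm above the bench). x = its long way (63 mm), y = across its flats (49 mm): 1.5 mm clearance all round, either way round fits. Beside each flat is a finger notch 32 mm wide, 19 mm outwards, as deep.
- gold_cap: bystander: gold twist-off cap, 63 mm across, 14 mm high, not part of the pad; origin at the centre of its underside.
- tally_counter: bystander: hand tally counter, 76 x 50 x 22 mm; origin at its underside.
Mind the look-alikes: they are no part of the job. What is shaped like the press_block but blue is not meant.

How it is judged:
On the way, in this order (a step that is already met when the one before it is completed fails the run):
1. all discs and the press block are stacked, centred, on the loading plate in the right order, and let go (horizontal distance between each of backing_disc, cork_disc_1, cork_disc_2, cork_disc_3, silicone_disc and plate_centre below 0.006 m and angle between each of backing_disc, cork_disc_1, cork_disc_2, cork_disc_3, silicone_disc, press_block's own z axis and vertical below 0.06 rad and z of backing_disc in the frame of plate_centre between -0.003 and 0.003 m and z of each of cork_disc_1, cork_disc_2, cork_disc_3 in the frame of backing_disc above 0.003 m and z of silicone_disc in the frame of cork_disc_1 above 0.003 m and z of silicone_disc in the frame of cork_disc_2 above 0.003 m and z of silicone_disc in the frame of cork_disc_3 above 0.003 m and horizontal distance between press_block and plate_centre below 0.007 m and z of press_block in the frame of silicone_disc between 0.0035 and 0.0065 m and contact force between the fingers and press_block below 0.5 N), for 0.2 s.
2. the plate is fully home under the jaw with the stack still standing (value of joint load_plate above 0.105 m and horizontal distance between each of backing_disc, cork_disc_1, cork_disc_2, cork_disc_3, silicone_disc and plate_centre below 0.006 m and angle between each of backing_disc, cork_disc_1, cork_disc_2, cork_disc_3, silicone_disc, press_block's own z axis and vertical below 0.06 rad and z of backing_disc in the frame of plate_centre between -0.003 and 0.003 m and z of each of cork_disc_1, cork_disc_2, cork_disc_3 in the frame of backing_disc above 0.003 m and z of silicone_disc in the frame of cork_disc_1 above 0.003 m and z of silicone_disc in the frame of cork_disc_2 above 0.003 m and z of silicone_disc in the frame of cork_disc_3 above 0.003 m and horizontal distance between press_block and plate_centre below 0.007 m and z of press_block in the frame of silicone_disc between 0.0035 and 0.0065 m), for 0.2 s.
3. the clamp is locked over centre by itself, its foot pressing on the block, for three seconds (value of joint toggle_link above 0.43 rad and contact force between clamp_foot and press_block above 2 N and contact force between the fingers and bench_clamp below 0.5 N), for 2.8 s.
4. the red release lever is pressed and frees the jaw (value of joint release_lever above 0.035 rad and value of joint toggle_link below 0.35 rad).
At the end, for the whole second after the job is handed in: Every disc present flat and within 6 mm of the ring centre, backing lowest, silicone highest; plate out (under 0.02 m); jaw open (under 0.05 rad); press block fully down in its cut-out (within 5 mm in plan, 3 mm in height, 0.1 rad, level); all at rest (horizontal distance between each of backing_disc, cork_disc_1, cork_disc_2, cork_disc_3, silicone_disc and plate_centre below 0.006 m and angle between each of backing_disc, cork_disc_1, cork_disc_2, cork_disc_3, silicone_disc, press_block's own z axis and vertical below 0.06 rad and z of backing_disc in the frame of plate_centre between -0.003 and 0.003 m and z of each of cork_disc_1, cork_disc_2, cork_disc_3 in the frame of backing_disc above 0.003 m and z of silicone_disc in the frame of cork_disc_1 above 0.003 m and z of silicone_disc in the frame of cork_disc_2 above 0.003 m and z of silicone_disc in the frame of cork_disc_3 above 0.003 m and value of joint load_plate below 0.02 m and value of joint clamp_jaw below 0.05 rad and horizontal distance between press_block and block_recess below 0.005 m and z of press_block in the frame of block_recess below 0.003 m and angle between the x axis of press_block and the x axis of block_recess, either way round below 0.1 rad and linear speed of each of backing_disc, cork_disc_1, cork_disc_2, cork_disc_3, silicone_disc, press_block below 0.02 m/s); the robot touches nothing.
It fails at once if the clamp foot presses on a disc directly (contact force between clamp_foot and backing_disc above 2 N or contact force between clamp_foot and cork_disc_1 above 2 N or contact force between clamp_foot and cork_disc_2 above 2 N or contact force between clamp_foot and cork_disc_3 above 2 N or contact force between clamp_foot and silicone_disc above 2 N).
It fails at once if a bystander (gold cap, tally counter) is pushed more than 4 cm (distance of any of gold_cap, tally_counter from where it was at the start of the episode above 0.04 m).
Of cork_disc_1, cork_disc_2, cork_disc_3 only 1 to 3 are there at a start; the rules pass over those that are not, and their reading is None.
At some moment in a run one of tool_tray may be knocked a few centimetres aside while the robot is not near it.
Once in a run the grip may slacken for a moment while it holds something.
It also fails if it takes over 210 s, if anything falls off the work surface, if the arm or the gripper's body presses on something with over 40 N, if the wrist force passes 120 N, or if a joint passes its speed limit or range.

## Working session

There is one attempt and no reset: what is moved stays moved. The work goes in short steps, Python scripts to look and compute and a tool call to move; the robot and the scene stay as the last step left them, time stands still between calls to the robot, and variables do not carry over. Pictures are saved under pics/ and viewed, at most 14 in all, crops included, and the job is handed in when it is done.

Besides the shell and the picture viewer there is one more tool, called after "Request:" as name([rows], argument=value, ...), one row to a line, values as JSON. step_arm: Moves the arm, as the interface text tells. Its arguments: {"type":"object","properties":{"increments":{"type":"array","items":{"type":"array","items":{"type":"number"}}},"force":{"type":"number"}},"required":["increments"]}

```bash
mkdir -p pics
cat > h.py <<'E'
import numpy as np, cv2
from bench import manip
def snap(n,f=None):
    s=manip.snapshot(n)
    if f: cv2.imwrite('pics/'+f+'.png',s['image'][:,:,::-1])
    return s
def foc(s): return 240/np.tan(np.radians(s['fov_y'])/2)
def ray(s,u,v):
    f=foc(s); a=np.array([(u-s['cx'])/f,(v-s['cy'])/f]); b=a.copy()
    for _ in range(20): b=a/(1+s['k1']*(b@b))
    E=np.array(s['extrinsics']); return E[:3,3],E[:3,:3]@np.array([b[0],-b[1],-1])
def atz(s,u,v,z):
    o,d=ray(s,u,v); return o+d*(z-o[2])/d[2]
def proj(s,p):
    E=np.array(s['extrinsics']); c=E[:3,:3].T@(np.array(p)-E[:3,3]); a=np.array([c[0],-c[1]])/-c[2]
    a=a*(1+s['k1']*(a@a)); return a*foc(s)+[s['cx'],s['cy']]
E
python3 - <<'E'
from h import *
np.set_printoptions(precision=4,suppress=True)
st=manip.observe(); print(st['position'],st['ee_rot'],st['opening'])
for n in('top','scene'):
    s=snap(n,n+'0')
    print(n,s['extrinsics'],s['fov_y'],s['k1'])
    for q in ['plate_centre','plate_tab','fixed_grip','moving_grip','release_tab','foot_tip','backing_disc','cork_disc_1','silicone_disc','press_block','block_recess','gold_cap','tally_counter']:
        print(q,[(np.round(r['xyz'],3).tolist(),round(r['score'],2),proj(s,r['xyz']).round().tolist()) for r in manip.search_frame(q,s)])
E
```

```text
[ 0.1853 -0.5176  0.2307] [[ 0.9415  0.337  -0.0003]
 [ 0.337  -0.9415  0.0011]
 [ 0.0001 -0.0012 -1.    ]] 0.9990091387342313
top [[ 0.0013  0.9721 -0.2345  0.2589]
 [-1.     -0.     -0.0059 -0.0884]
 [-0.0058  0.2345  0.9721  1.2824]
 [ 0.      0.      0.      1.    ]] 54.717796744351425 -0.024341713784137662
plate_centre [([0.421, 0.278, 0.017], 0.87, [189.0, 295.0])]
plate_tab [([0.423, 0.279, 0.019], 0.72, [188.0, 294.0])]
fixed_grip [([0.523, 0.256, 0.02], 0.95, [199.0, 258.0]), ([0.552, 0.215, 0.12], 0.59, [205.0, 240.0])]
moving_grip [([0.562, 0.18, 0.116], 0.58, [219.0, 236.0])]
release_tab [([0.566, 0.081, 0.087], 0.57, [259.0, 237.0])]
foot_tip []
backing_disc [([0.59, -0.156, 0.004], 0.57, [346.0, 236.0])]
cork_disc_1 [([0.418, 0.099, 0.01], 0.91, [254.0, 297.0]), ([0.57, 0.081, 0.084], 0.67, [259.0, 236.0])]
silicone_disc [([0.415, -0.166, 0.005], 0.85, [351.0, 298.0])]
press_block [([0.428, -0.477, 0.02], 0.87, [465.0, 292.0]), ([0.502, -0.163, 0.02], 0.61, [349.0, 266.0]), ([0.392, -0.393, 0.022], 0.55, [435.0, 306.0])]
block_recess [([0.667, -0.035, 0.025], 0.77, [304
[... 265 characters left out ...]
      1.    ]] 43.82067214472178 0.06110875306558669
plate_centre []
plate_tab [([0.513, -0.167, 0.016], 0.5, [349.0, 292.0])]
fixed_grip [([0.553, 0.147, 0.05], 0.76, [275.0, 225.0])]
moving_grip [([0.56, 0.175, 0.116], 0.59, [268.0, 205.0]), ([0.586, -0.16, 0.005], 0.15, [363.0, 277.0])]
release_tab []
foot_tip []
backing_disc [([0.589, -0.161, 0.005], 0.58, [363.0, 277.0])]
cork_disc_1 []
silicone_disc []
press_block [([0.43, -0.482, 0.02], 0.75, [429.0, 375.0]), ([0.512, -0.166, 0.016], 0.49, [349.0, 292.0])]
block_recess [([0.663, -0.036, 0.026], 0.87, [345.0, 237.0]), ([0.554, 0.188, 0.111], 0.45, [263.0, 205.0])]
gold_cap [([0.568, 0.08, 0.084], 0.47, [295.0, 225.0])]
tally_counter []
```

Run:
```python
import cv2
a=cv2.imread('pics/top0.png')[170:350,150:510]; cv2.imwrite('pics/top0c.png',cv2.resize(a,(800,400),interpolation=cv2.INTER_CUBIC))
a=cv2.imread('pics/scene0.png')[150:430,180:500]; cv2.imwrite('pics/scene0c.png',cv2.resize(a,(685,600),interpolation=cv2.INTER_CUBIC))
```

```text
(no output)
```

View pics/top0c.png

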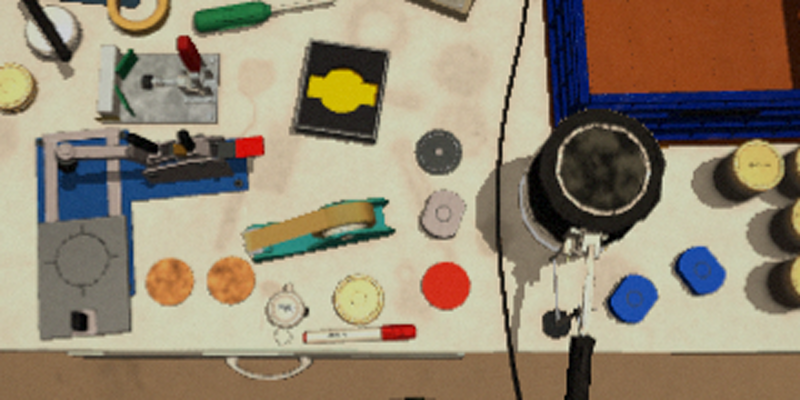

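View pics/scene0c.png

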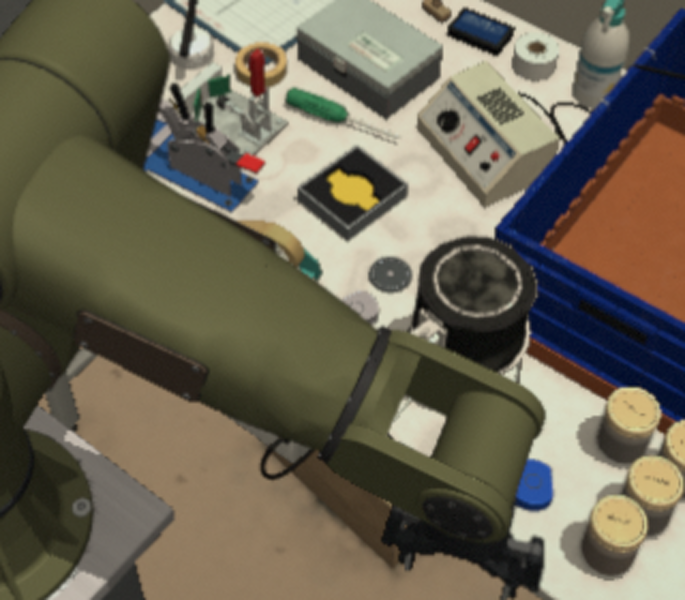

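The top crop (scale 2.22, offset 150,170) gives these full-image pixels:
- **Parts:** the backing disc is at (347,238) and the steel block at (349,266). The silicone disc is at (351,298), and the two corks are at (226,296) and (254,296).
- **Fixtures:** the ring is at (187,286), the tab at (187,314) and the tray cut-out at (304,209).
- **Look-alikes:** the blue blocks at (435,304) and (465,291) could be taken for the press block. The gold caps at (311,305) and (156,209) could be taken for corks. I choose the steel-grey block at (349,266).

```bash
cat >> h.py <<'E'
np.set_printoptions(precision=4,suppress=True)
def go(x,y,z,ang=None):
    "increments (mm, deg) to TCP target; ang=world angle (deg) of tool x, tool down"
    st=manip.observe(); R=np.array(st['ee_rot']); p=np.array(st['position'])
    d=R.T@(np.array([x,y,z])-p)*1000
    from scipy.spatial.transform import Rotation as Ro
    r=np.zeros(3)
    if ang is not None:
        a=np.radians(ang); T=np.array([[np.cos(a),np.sin(a),0],[np.sin(a),-np.cos(a),0],[0,0,-1]])
        r=Ro.from_matrix(R.T@T).as_rotvec(degrees=True)
    print('inc',d.round(1),r.round(1),'rows',np.ceil(max(np.linalg.norm(d)/62.5,np.linalg.norm(r)/10.7)))
def cen(s,mask,z):
    m=(mask*255).astype(np.uint8); n,l,stt,c=cv2.connectedComponentsWithStats(m)
    k=1+np.argmax(stt[1:,4]); cs,_=cv2.findContours((l==k).astype(np.uint8),cv2.RETR_EXTERNAL,cv2.CHAIN_APPROX_NONE)
    q=np.array([atz(s,*p,z)[:2] for p in cs[0][:,0]]); 
    return cv2.fitEllipse(q.astype(np.float32)*1000), c[k]
E
python3 - <<'E'
from h import *
s=snap('top')
for q,z in [('backing_disc',.005),('cork_disc_1',.005),('silicone_disc',.005),('press_block',.02),('block_recess',.026)]:
    for r in manip.outline_of(q,s): print(q,round(r['score'],2),cen(s,r['region'],z))
print(atz(s,187.3,286,.02),atz(s,187,314,.056))
go(.35,-.2,.34,90)
E
```

```text
backing_disc 0.63 (((503.0719299316406, 241.36074829101562), (251.02301025390625, 321.3424072265625), 39.664676666259766), array([200.864 , 266.3651]))
backing_disc 0.61 (((585.1224365234375, -158.26443481445312), (55.8309326171875, 59.917640686035156), 37.690223693847656), array([346.9913, 238.1166]))
cork_disc_1 0.86 (((420.6537780761719, 102.56067657470703), (55.069610595703125, 57.72901153564453), 4.741281986236572), array([253.3031, 295.813 ]))
cork_disc_1 0.6 (((418.3929748535156, 178.96420288085938), (58.01082992553711, 60.37751388549805), 47.86783218383789), array([225.7088, 296.6186]))
silicone_disc 0.56 (((413.4007873535156, -164.659912109375), (57.150081634521484, 58.7780876159668), 58.82173538208008), array([350.0691, 298.5399]))
press_block 0.89 (((394.7764892578125, -391.084228515625), (48.990089416503906, 66.1662368774414), 41.93181228637695), array([433.8505, 304.7228]))
press_block 0.73 (((501.34857177734375, -160.86932373046875), (47.377437591552734, 63.34137725830078), 67.57476043701172), array([348.5841, 266.1498]))
press_block 0.61 (((430.31671142578125, -477.60137939453125), (53.6304817199707, 62.51535415649414), 135.87945556640625), array([464.7682, 291.6954]))
block_recess 0.83 (((660.0025634765625, -34.60010528564453), (122.77608489990234, 148.02565002441406), 78.16999816894531), array([303.4077, 211.0402]))
block_recess 0.47 (((499.6534423828125, -161.1453094482422), (47.42184829711914, 64.1232681274414), 68.55690002441406), array([348.8288, 266.3333]))
[0.4454 0.2832 0.02  ] [0.3657 0.2685 0.056 ]
inc [ 262.1 -243.7 -108.7] [ -0.   -0.  -70.3] rows 7.0
```

Request:
step_arm([
  [0,0,-60,0,0,-10,1],
  [0,0,-109,0,0,-20,1],
  [262,-244,-109,0,0,-30,1],
  [262,-244,-109,0,0,-40,1],
  [262,-244,-109,0,0,-50,1],
  [262,-244,-109,0,0,-60,1],
  [262,-244,-109,0,0,-70.3,1],
  [262,-244,-109,0,0,-70.3,1],
  [262,-244,-109,0,0,-70.3,1],
  [262,-244,-109,0,0,-70.3,1],
])

```text
t: 2.95
position: [0.3497, -0.2001, 0.3403]
ee_rot: [[-0.0, 1.0, 0.0], [1.0, 0.0, -0.0], [-0.0, 0.0, -1.0]]
contact_force: [1.0, -0.9, 0.1]
opening: 0.994
finger_force: 0.0
```

Run:
```python
from h import *
st=manip.observe(); print(st['position'],st['joints'])
s=snap('wrist'); E=np.array(s['extrinsics']); R=np.array(st['ee_rot']); print(R.T@(E[:3,3]-np.array(st['position'])),R.T@E[:3,:3])
go(.40,.20,.34,90)
```

```text
[ 0.3497 -0.2001  0.3403] [-0.6106 -0.105   1.7139 -0.0002  1.5325 -0.6107]
[ 0.0658 -0.0002 -0.1426] [[-0.      0.9662  0.2579]
 [ 1.      0.0001 -0.0004]
 [-0.0004  0.2579 -0.9662]]
inc [400.4  50.1   0.2] [-0.  0. -0.] rows 7.0
```

Request:
step_arm([
  [430,80,0,0,0,0,1],
  [430,80,0,0,0,0,1],
  [430,80,0,0,0,0,1],
  [430,80,0,0,0,0,1],
  [430,80,0,0,0,0,1],
  [430,80,0,0,0,0,1],
  [430,80,0,0,0,0,1],
  [430,80,0,0,0,0,1],
  [430,80,0,0,0,0,1],
])

```text
t: 4.12
position: [0.4303, 0.2292, 0.34]
ee_rot: [[0.001, 1.0, -0.001], [1.0, -0.001, -0.001], [-0.001, -0.001, -1.0]]
contact_force: [-0.9, -0.5, -0.6]
opening: 1.002
finger_force: 0.0
```

Run:
```python
from h import *
s=snap('wrist','w1'); print(manip.observe()['position'],foc(s))
for q,z in [('cork_disc_1',.005)]:
    for r in manip.outline_of(q,s): print(q,round(r['score'],2),cen(s,r['region'],z))
for q in ['plate_centre','plate_tab','fixed_grip','moving_grip','release_tab','foot_tip','cork_disc_1']:
        print(q,[(np.round(r['xyz'],3).tolist(),round(r['score'],2),proj(s,r['xyz']).round().tolist()) for r in manip.search_frame(q,s)])
```

```text
[0.4302 0.2289 0.3403] 412.50813210793456
cork_disc_1 0.73 (((419.5198974609375, 177.8451690673828), (56.64836120605469, 58.21708297729492), 179.8078155517578), array([319.975 , 229.1714]))
cork_disc_1 0.53 (((596.2400512695312, 115.2926254272461), (17.742794036865234, 22.23469352722168), 134.80929565429688), array([464.5   , 278.8879]))
plate_centre [([0.426, 0.285, 0.016], 0.81, [325.0, 137.0])]
plate_tab [([0.42, 0.286, 0.014], 0.97, [319.0, 136.0])]
fixed_grip [([0.532, 0.273, 0.02], 0.84, [422.0, 148.0])]
moving_grip []
release_tab [([0.426, 0.283, 0.016], 0.71, [325.0, 139.0]), ([0.56, 0.088, 0.078], 0.6, [450.0, 327.0])]
foot_tip [([0.548, 0.287, 0.097], 0.68, [459.0, 137.0]), ([0.418, 0.174, 0.006], 0.36, [318.0, 233.0])]
cork_disc_1 [([0.424, 0.173, 0.005], 0.83, [324.0, 234.0]), ([0.556, 0.189, 0.109], 0.74, [463.0, 245.0])]
```

View pics/w1.png

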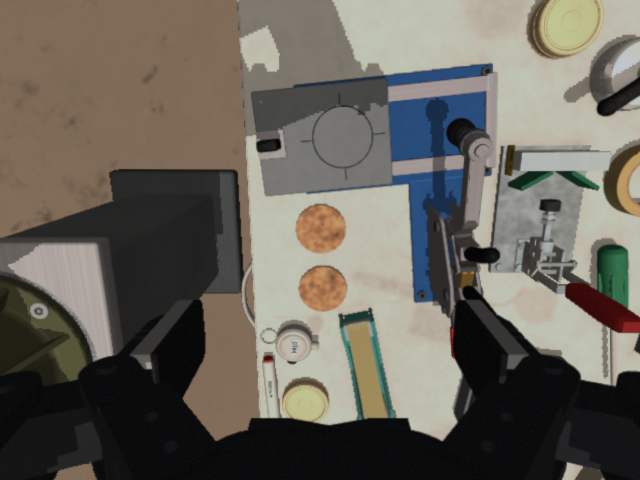

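The wrist view shows exactly two corks at (321,228) and (323,288). The ring is at (343,137) and the tab top at (268,145). The plate is turned about 6°, and the clamp's foot is at (461,132).

Run:
```python
from h import *
im=cv2.imread('pics/w1.png')
g=cv2.cvtColor(im,cv2.COLOR_BGR2GRAY)
c=cv2.resize(g[85:190,285:400],None,fx=4,fy=4,interpolation=cv2.INTER_CUBIC)
h=cv2.HoughCircles(c,cv2.HOUGH_GRADIENT,1,50,param1=80,param2=20,minRadius=100,maxRadius=140)
s=snap('wrist')
for q in h[0][:3]:
    u,v=q[0]/4+285-.375,q[1]/4+85-.375; print(q,u,v,atz(s,u,v,.02), np.linalg.norm(atz(s,u+q[2]/4,v,.02)-atz(s,u,v,.02)))
for uv in [(253,92),(388,78),(391,184),(265,195)]: print(uv,atz(s,*uv,.02))
print('tab',atz(s,268,145,.056))
for r in manip.outline_of('plate_tab',s)[:2]: print(r['score'],cv2.boundingRect(r['region'].astype(np.uint8)))
# dark tab
sub=(g[130:160,250:290]<45); print('tabdark',sub.sum(),np.argwhere(sub).mean(0)[::-1]+[250,130])
# cork ellipses by colour
hsv=cv2.cvtColor(im,cv2.COLOR_BGR2HSV); m=((hsv[...,0]<20)&(hsv[...,1]>90)&(hsv[...,2]>90))
for b in [(190,258),(262,312)]:
    mm=np.zeros_like(m); mm[b[0]:b[1],290:350]=m[b[0]:b[1],290:350]
    mm=cv2.morphologyEx(mm.astype(np.uint8),cv2.MORPH_CLOSE,np.ones((7,7)))>0; print(cen(s,mm,.005))
a=im[60:320,400:560]; cv2.imwrite('pics/w1c.png',cv2.resize(a,None,fx=2.3,fy=2.3,interpolation=cv2.INTER_CUBIC))
```

```text
[229.5 210.5 122.6] 342.0 137.25 [0.4444 0.2857 0.02  ] 0.03335385700419547
(253, 92) [0.35   0.3319 0.02  ]
(388, 78) [0.492  0.3456 0.02  ]
(391, 184) [0.4997 0.2348 0.02  ]
(265, 195) [0.3579 0.2225 0.02  ]
tab [0.3687 0.2789 0.056 ]
0.87 (251, 79, 141, 118)
tabdark 250 [268.3 144.9]
(((419.85528564453125, 179.47454833984375), (57.491458892822266, 58.05643844604492), 176.6431427001953), array([320.3464, 228.4995]))
(((422.09320068359375, 103.35474395751953), (57.51863479614258, 58.30623245239258), 178.5423126220703), array([322.5087, 288.26  ]))
```

View pics/w1c.png

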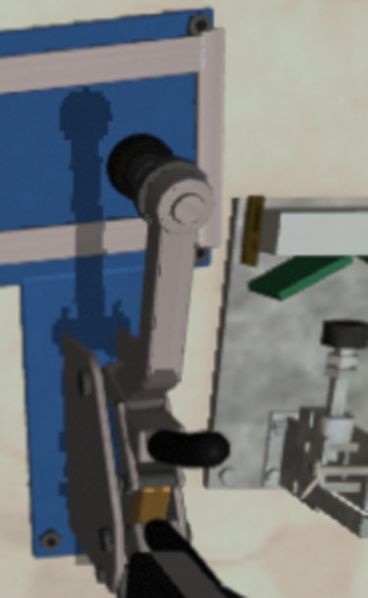

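Ring centre is about (0.4447, 0.2853), with the plate's x axis at about 5°. The crop shows the foot at (135,165), the moving-handle knob at (190,447) and the fixed handle below it. Next I go to the backing disc.

Run:
```python
from h import *
go(.585,-.158,.16,45)
```

```text
inc [-388.1  155.2  180.4] [ 0. -0. 45.] rows 8.0
```

Request:
step_arm([
  [-388,155,0,0,0,10,0.85],
  [-388,155,0,0,0,20,0.85],
  [-388,155,40,0,0,30,0.85],
  [-388,155,90,0,0,40,0.85],
  [-388,155,140,0,0,45,0.85],
  [-388,155,180,0,0,45,0.85],
  [-388,155,180,0,0,45,0.85],
  [-388,155,180,0,0,45,0.85],
  [-388,155,180,0,0,45,0.85],
  [-388,155,180,0,0,45,0.85],
])

```text
t: 5.92
position: [0.585, -0.1573, 0.1611]
ee_rot: [[0.707, 0.707, 0.001], [0.707, -0.707, -0.0], [0.0, 0.001, -1.0]]
contact_force: [0.5, -0.6, 1.3]
opening: 0.857
finger_force: 0.0
```

Run:
```python
from h import *
s=snap('wrist','w2'); print(manip.observe()['position'])
for q,z in [('backing_disc',.005),('silicone_disc',.005),('press_block',.02)]:
    for r in manip.outline_of(q,s): print(q,round(r['score'],2),cen(s,r['region'],z))
go(.585,-.158,.03,45)
```

```text
[ 0.5851 -0.1571  0.1616]
backing_disc 0.79 (((586.5487670898438, -158.252197265625), (59.445743560791016, 59.88468933105469), 78.87660217285156), array([331.7806, 218.0225]))
silicone_disc 0.95 (((425.4630432128906, -188.10362243652344), (9.796525001525879, 41.519290924072266), 110.6816635131836), array([218.3874, 379.4407]))
press_block 0.6 (((507.7801818847656, -161.86204528808594), (52.503700256347656, 63.36526870727539), 88.79534912109375), array([260.1828, 299.4701]))
inc [ -0.8   0.4 131.5] [ 0.1 -0.   0.1] rows 3.0
```

View pics/w2.png

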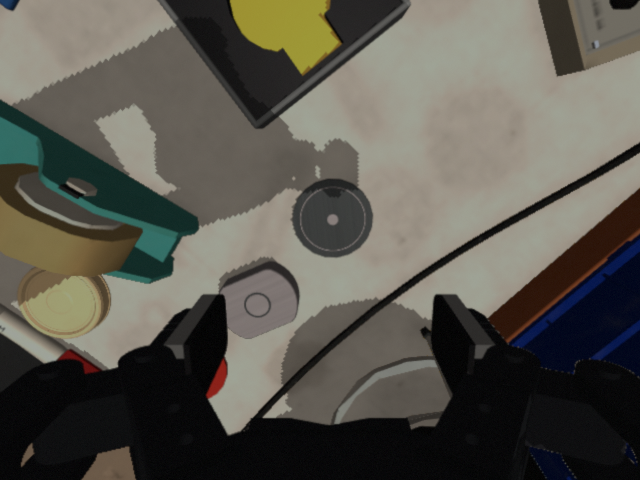

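The wrist view shows the backing disc at (332,218), with its surroundings free, and the steel block at (258,299). I descend with care.

Request:
step_arm([
  [0,-1,60,0,0,0,0.8],
  [0,-1,120,0,0,0,0.8],
  [0,-1,140,0,0,0,0.8],
  [0,-1,150,0,0,0,0.8],
  [0,-1,154,0,0,0,0.8],
  [0,-1,156,0,0,0,0.8],
  [0,-1,156,0,0,0,0.8],
])

```text
t: 7.0
position: [0.5845, -0.1572, 0.0052]
ee_rot: [[0.707, 0.707, 0.001], [0.707, -0.707, -0.0], [0.001, 0.001, -1.0]]
contact_force: [-0.1, -1.6, 0.5]
opening: 0.8
finger_force: 0.0
```

Request:
step_arm([
  [0,1,2,0,0,0,0.8],
  [0,1,4,0,0,0,0.8],
  [0,1,4,0,0,0,0.8],
])

```text
t: 7.38
position: [0.5847, -0.1577, 0.0001]
ee_rot: [[0.707, 0.707, -0.0], [0.707, -0.707, 0.0], [-0.0, -0.0, -1.0]]
contact_force: [0.7, -0.2, 0.3]
opening: 0.798
finger_force: 0.0
```

Request:
step_arm([
  [0,1,2,0,0,0,0.8],
  [0,1,4,0,0,0,0.8],
  [0,1,4,0,0,0,0.8],
])

```text
t: 7.75
position: [0.5854, -0.1585, -0.004]
ee_rot: [[0.707, 0.707, -0.0], [0.707, -0.707, 0.0], [-0.0, -0.0, -1.0]]
contact_force: [0.2, 0.3, 0.9]
opening: 0.802
finger_force: 0.0
```

Request:
step_arm([
  [0,0,0,0,0,0,0.6],
  [0,0,0,0,0,0,0.6],
  [0,0,0,0,0,0,0.6],
  [0,0,0,0,0,0,0.6],
], force=30)

```text
t: 8.25
position: [0.5856, -0.1585, -0.0033]
ee_rot: [[0.707, 0.707, 0.0], [0.707, -0.707, -0.0], [0.0, 0.0, -1.0]]
contact_force: [-2.9, 1.1, 6.4]
opening: 0.678
finger_force: 31.3
```

Request:
step_arm([
  [0,0,-60,0,0,0,0.6],
  [0,0,-120,0,0,0,0.6],
  [0,0,-180,0,0,0,0.6],
  [214,-413,-223,0,0,0,0.6],
  [214,-413,-223,0,0,0,0.6],
  [214,-413,-223,0,0,0,0.6],
  [214,-413,-223,0,0,0,0.6],
  [214,-413,-223,0,0,0,0.6],
  [214,-413,-223,0,0,0,0.6],
  [214,-413,-223,0,0,0,0.6],
  [214,-413,-223,0,0,0,0.6],
  [214,-413,-223,0,0,0,0.6],
], force=50)

```text
t: 9.75
position: [0.4441, 0.2864, 0.2193]
ee_rot: [[0.705, 0.709, 0.0], [0.709, -0.705, 0.0], [0.0, -0.0, -1.0]]
contact_force: [-0.1, 0.0, -0.4]
opening: 0.663
finger_force: 53.2
```

Run:
```python
from h import *
s=snap('wrist','w3'); st=manip.observe(); print(st['position'],st['opening'],st['finger_force'])
for r in manip.outline_of('backing_disc',s)[:1]:
    print(r['score'],cen(s,r['region'],st['position'][2]+.009))
go(.4447,.2853,.060,45)
```

```text
[0.4445 0.2852 0.2191] 0.6605941420859847 53.227288126945496
0.73 (((444.94610595703125, 287.960205078125), (57.464290618896484, 59.34418869018555), 138.33184814453125), array([328.777 , 311.2728]))
inc [  0.5  -0.7 159.1] [0. 0. 0.] rows 3.0
```

View pics/w3.png

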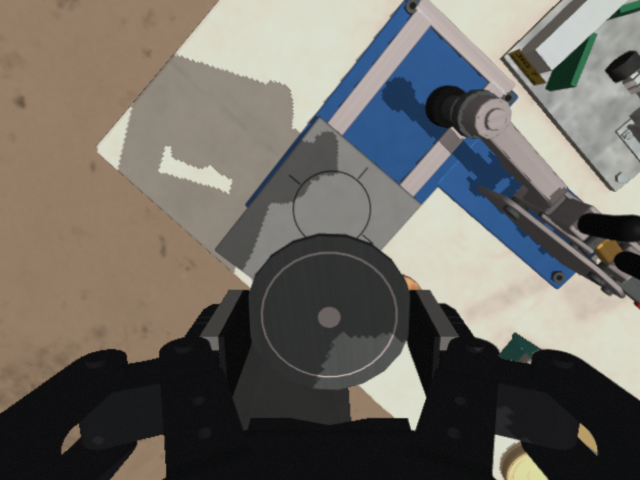

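The disc is held flat and level at (329,312), with the ring at (332,208). I compare both in the same picture.

```bash
cat >> h.py <<'E'
def ring(s,z,box,rmin,rmax,p2=20,k=4):
    g=cv2.cvtColor(s['image'],cv2.COLOR_RGB2GRAY); x0,y0,x1,y1=box
    c=cv2.resize(g[y0:y1,x0:x1],None,fx=k,fy=k,interpolation=cv2.INTER_CUBIC)
    h=cv2.HoughCircles(c,cv2.HOUGH_GRADIENT,1,20,param1=80,param2=p2,minRadius=int(rmin*k),maxRadius=int(rmax*k))
    if h is None: print('no circle'); return
    for q in h[0][:2]:
        u,v=(q[:2]+.5)/k-.5+[x0,y0]; print('circle',(u,v),q[2]/k,atz(s,u,v,z)[:2])
E
python3 - <<'E'
from h import *
s=snap('wrist'); st=manip.observe(); print(st['position'])
ring(s,.02,(280,160,385,245),35,43)
ring(s,st['position'][2]+.0085,(230,220,430,400),70,88)
ring(s,st['position'][2]+.0085,(230,220,430,400),55,68)
g=cv2.cvtColor(s['image'],cv2.COLOR_RGB2GRAY)
E
```

```text
[0.4451 0.2841 0.2191]
circle (np.float64(328.75), np.float64(207.5)) 37.6 [0.445  0.2855]
circle (np.float64(324.5), np.float64(204.75)) 42.575 [0.4442 0.2897]
circle (np.float64(329.25), np.float64(304.75)) 72.35 [0.4485 0.2886]
circle (np.float64(329.0), np.float64(323.5)) 70.25 [0.4434 0.2836]
circle (np.float64(319.75), np.float64(314.25)) 59.525 [0.4436 0.2884]
circle (np.float64(331.75), np.float64(309.5)) 67.025 [0.4479 0.2867]
```

```bash
cat >> h.py <<'E'
from scipy.optimize import least_squares
def ringfit(s,z,c0,R=.0325,band=.006):
    g=cv2.cvtColor(s['image'],cv2.COLOR_RGB2GRAY); b=cv2.morphologyEx(g,cv2.MORPH_BLACKHAT,np.ones((7,7)))
    c=np.array(c0); r=int(1.4*np.linalg.norm(proj(s,[*(c+[R,0]),z])-proj(s,[*c,z]))); u,v=proj(s,[*c,z]).astype(int)
    P=[];W=[]
    for j in range(max(0,v-r),min(480,v+r)):
        for i in range(max(0,u-r),min(640,u+r)):
            if b[j,i]>12:
                p=atz(s,i,j,z)[:2]
                if abs(np.linalg.norm(p-c)-R)<band: P.append(p);W.append(b[j,i])
    P=np.array(P);W=np.sqrt(np.array(W,float))
    o=least_squares(lambda q:(np.hypot(*(P-q[:2]).T)-q[2])*1000*W,[*c,R],loss='soft_l1',f_scale=3)
    print('ring',o.x,len(P)); return o.x
E
python3 - <<'E'
from h import *
s=snap('wrist'); st=manip.observe(); print(st['position'])
ringfit(s,.02,(.4455,.2855)); ringfit(s,.02,(.444,.284))
z=st['position'][2]+.0085
g=cv2.cvtColor(s['image'],cv2.COLOR_RGB2GRAY); m=g[300:335,312:347]; m=m>(np.median(m)+15); p=np.argwhere(m).mean(0)[::-1]+[312,300]; print(m.sum(),p,atz(s,*p,z))
E
```

```text
[0.4452 0.2839 0.2191]
ring [0.4446 0.285  0.0325] 643
ring [0.4445 0.2849 0.0325] 632
404 [329.0965 317.3045] [0.4453 0.2849 0.2276]
```

Request:
step_arm([
  [-0.4,-0.6,60,0,0,0,0.6],
  [-0.4,-0.6,120,0,0,0,0.6],
  [-0.4,-0.6,175,0,0,0,0.6],
  [-0.4,-0.6,195,0,0,0,0.6],
  [-0.4,-0.6,201,0,0,0,0.6],
  [-0.4,-0.6,202,0,0,0,0.6],
  [-0.4,-0.6,202,0,0,0,0.6],
])

```text
t: 10.82
position: [0.4447, 0.2851, 0.0183]
ee_rot: [[0.707, 0.707, 0.001], [0.707, -0.707, 0.001], [0.002, 0.0, -1.0]]
contact_force: [0.4, 0.6, -1.4]
opening: 0.663
finger_force: 53.4
```

Request:
step_arm([
  [0,0,1.5,0,0,0,0.6],
  [0,0,1.5,0,0,0,0.6],
])

```text
t: 11.08
position: [0.4449, 0.2853, 0.017]
ee_rot: [[0.707, 0.707, 0.002], [0.707, -0.707, 0.001], [0.002, 0.001, -1.0]]
contact_force: [-0.3, -2.0, 8.1]
opening: 0.664
finger_force: 54.4
```

Request:
step_arm([
  [0,0,0,0,0,0,0.75],
  [0,0,0,0,0,0,0.85],
  [0,0,0,0,0,0,0.85],
  [0,0,-60,0,0,0,0.85],
  [0,0,-120,0,0,0,0.85],
  [0,0,-200,0,0,0,0.85],
  [0,0,-200,0,0,0,0.85],
  [0,0,-200,0,0,0,0.85],
], force=30)

```text
t: 12.08
position: [0.4444, 0.2852, 0.2168]
ee_rot: [[0.707, 0.707, 0.002], [0.707, -0.707, 0.001], [0.002, 0.001, -1.0]]
contact_force: [-0.8, -0.1, -0.3]
opening: 0.854
finger_force: 0.0
```

Run:
```python
from h import *
s=snap('wrist'); st=manip.observe(); print(st['position'])
for r in manip.outline_of('backing_disc',s)[:2]: print(r['score'],cen(s,r['region'],.025))
p=proj(s,(.4446,.285,.025)).astype(int); print(p)
g=cv2.cvtColor(s['image'],cv2.COLOR_RGB2GRAY); m=g[p[1]-8:p[1]+9,p[0]-8:p[0]+9]; m=m>(np.median(m)+12); q=np.argwhere(m).mean(0)[::-1]+p-8; print(m.sum(),q,atz(s,*q,.025))
for c in [(.4205,.103),(.419,.1792)]: go(*c,.06,90)
```

```text
[0.4439 0.2849 0.2153]
0.76 (((445.1159362792969, 286.7357482910156), (58.826133728027344, 59.88352584838867), 136.73219299316406), array([328.6797, 208.0581]))
[329 210]
97 [328.8247 209.7526] [0.4447 0.2861 0.025 ]
inc [-144.7  112.2  154.7] [ -0.1   0.1 -45. ] rows 5.0
inc [-91.9  57.3 154.6] [ -0.1   0.1 -45. ] rows 5.0
```

Request:
step_arm([
  [-92,57,0,0,0,-10,0.82],
  [-92,57,40,0,0,-20,0.82],
  [-92,57,90,0,0,-30,0.82],
  [-92,57,140,0,0,-40,0.82],
  [-92,57,180,-0.1,0.1,-45,0.82],
  [-92,57,207,-0.1,0.1,-45,0.82],
  [-92,57,207,-0.1,0.1,-45,0.82],
  [-92,57,207,-0.1,0.1,-45,0.82],
])

```text
t: 13.18
position: [0.4194, 0.1797, 0.0092]
ee_rot: [[0.0, 1.0, 0.002], [1.0, -0.0, 0.001], [0.001, 0.002, -1.0]]
contact_force: [-0.2, 0.4, 0.2]
opening: 0.821
finger_force: 0.0
```

Run:
```python
from h import *
go(.4193,.1792,-.0033,90)
```

```text
inc [-0.5 -0.2 12.5] [ 0.1 -0.1 -0. ] rows 1.0
```

Request:
step_arm([
  [-0.5,0,8,0.1,-0.1,0,0.82],
  [-0.5,0,12.5,0.1,-0.1,0,0.82],
  [-0.5,0,12.5,0.1,-0.1,0,0.82],
  [-0.5,0,12.5,0.1,-0.1,0,0.6],
  [-0.5,0,12.5,0.1,-0.1,0,0.6],
  [-0.5,0,12.5,0.1,-0.1,0,0.6],
  [-0.5,0,12.5,0.1,-0.1,0,0.6],
])

```text
t: 14.05
position: [0.4194, 0.1792, -0.0032]
ee_rot: [[-0.0, 1.0, 0.001], [1.0, 0.0, -0.001], [-0.001, 0.001, -1.0]]
contact_force: [-3.5, -1.0, 8.3]
opening: 0.678
finger_force: 30.3
```

Request:
step_arm([
  [0,0,-60,0,0,0,0.6],
  [0,0,-120,0,0,0,0.6],
  [106,25.4,-123,0,0,0,0.6],
  [106,25.4,-123,0,0,0,0.6],
  [106,25.4,-123,0,0,0,0.6],
  [106,25.4,-123,0,0,0,0.6],
])

```text
t: 14.8
position: [0.4444, 0.2848, 0.119]
ee_rot: [[-0.0, 1.0, -0.0], [1.0, 0.0, -0.001], [-0.001, -0.0, -1.0]]
contact_force: [-0.1, -0.3, 0.2]
opening: 0.673
finger_force: 32.3
```

Run:
```python
from h import *
s=snap('wrist','w4'); st=manip.observe(); z=st['position'][2]+.0085
for r in manip.outline_of('cork_disc_1',s)[:2]: print(r['score'],cen(s,r['region'],z))
go(.4447,.2851,.0225,90)
```

```text
0.69 (((444.2129821777344, 284.4779357910156), (57.773162841796875, 59.156761169433594), 6.65524435043335), array([328.655 , 316.9443]))
inc [ 0.8  0.1 96.7] [ 0.   0.1 -0.1] rows 2.0
```

Request:
step_arm([
  [0.5,0.3,55,0,0,0,0.6],
  [0.5,0.3,85,0,0,0,0.6],
  [0.5,0.3,95,0,0,0,0.6],
  [0.5,0.3,97.5,0,0,0,0.6],
  [0.5,0.3,97.5,0,0,0,0.6],
])

```text
t: 15.52
position: [0.4456, 0.2858, 0.0228]
ee_rot: [[0.0, 1.0, 0.002], [1.0, -0.0, -0.0], [-0.0, 0.002, -1.0]]
contact_force: [0.6, -0.3, -0.3]
opening: 0.676
finger_force: 32.4
```

Request:
step_arm([
  [0,0,0,0,0,0,0.75],
  [0,0,0,0,0,0,0.84],
  [0,0,0,0,0,0,0.84],
  [0,0,-60,0,0,0,0.84],
  [0,0,-120,0,0,0,0.84],
  [0,0,-120,0,0,0,0.84],
])

```text
t: 16.27
position: [0.4467, 0.2868, 0.1464]
ee_rot: [[-0.0, 1.0, 0.008], [1.0, 0.0, 0.003], [0.003, 0.008, -1.0]]
contact_force: [-0.9, -0.1, -0.3]
opening: 0.837
finger_force: 0.0
```

Run:
```python
from h import *
s=snap('wrist','w5'); st=manip.observe()
for r in manip.outline_of('cork_disc_1',s)[:3]: print(r['score'],cen(s,r['region'],.03))
go(.4213,.103,.006,90)
```

```text
0.77 (((428.8496398925781, 149.2454071044922), (6.620310306549072, 36.152870178222656), 79.89579010009766), array([302.6571, 416.7821]))
0.61 (((445.35308837890625, 284.92022705078125), (58.587684631347656, 59.16560363769531), 2.7048327922821045), array([325.4912, 235.0963]))
0.32 (((608.1026611328125, 107.32154846191406), (28.361522674560547, 43.69715118408203), 68.56853485107422), array([543.9908, 465.3533]))
inc [-182.7  -23.8  136. ] [0.1 0.  0. ] rows 4.0
```

Request:
step_arm([
  [-184,-24.5,0,0,0,0,0.82],
  [-184,-24.5,0,0,0,0,0.82],
  [-184,-24.5,60,0,0,0,0.82],
  [-184,-24.5,115,0.1,0,0,0.82],
  [-184,-24.5,136,0.1,0,0,0.82],
  [-184,-24.5,136,0.1,0,0,0.82],
  [-184,-24.5,136,0.1,0,0,0.82],
])

```text
t: 17.25
position: [0.4208, 0.1019, 0.0065]
ee_rot: [[-0.0, 1.0, -0.001], [1.0, 0.0, -0.001], [-0.001, -0.001, -1.0]]
contact_force: [0.8, 0.2, 0.9]
opening: 0.82
finger_force: 0.0
```

Run:
```python
from h import *
go(.4213,.103,-.0033,90)
```

```text
inc [1.1 0.5 9.8] [-0.1  0.   0. ] rows 1.0
```

Request:
step_arm([
  [1,0.5,6,0,0,0,0.82],
  [1,0.5,9.8,0,0,0,0.82],
  [1,0.5,9.8,0,0,0,0.82],
  [1,0.5,9.8,0,0,0,0.6],
  [1,0.5,9.8,0,0,0,0.6],
  [1,0.5,9.8,0,0,0,0.6],
  [1,0.5,9.8,0,0,0,0.6],
])

```text
t: 18.12
position: [0.4211, 0.1027, -0.0034]
ee_rot: [[-0.0, 1.0, -0.001], [1.0, 0.0, -0.001], [-0.001, -0.001, -1.0]]
contact_force: [-3.0, -0.0, 9.2]
opening: 0.681
finger_force: 29.9
```

Request:
step_arm([
  [0,0,-60,0,0,0,0.6],
  [0,0,-120,0,0,0,0.6],
  [182,23.5,-123,0,0,0,0.6],
  [182,23.5,-123,0,0,0,0.6],
  [182,23.5,-123,0,0,0,0.6],
  [182,23.5,-123,0,0,0,0.6],
  [182,23.5,-123,0,0,0,0.6],
])

```text
t: 19.0
position: [0.4444, 0.2845, 0.1186]
ee_rot: [[-0.0, 1.0, -0.002], [1.0, 0.0, -0.001], [-0.001, -0.002, -1.0]]
contact_force: [-0.5, -0.3, -0.5]
opening: 0.678
finger_force: 32.4
```

Run:
```python
from h import *
s=snap('wrist','w6'); st=manip.observe(); z=st['position'][2]+.0085
for r in manip.outline_of('cork_disc_1',s)[:2]: print(r['score'],cen(s,r['region'],z))
go(.4447,.2851,.027,90)
```

```text
0.9 (((445.214599609375, 319.03643798828125), (20.382505416870117, 36.787139892578125), 88.8291015625), array([331.5189, 222.421 ]))
0.72 (((444.3215026855469, 284.17901611328125), (58.27729034423828, 59.340782165527344), 9.269702911376953), array([328.8044, 316.9006]))
inc [ 1.4  0.1 91.9] [-0.1  0.1 -0.1] rows 2.0
```

Request:
step_arm([
  [0.8,0.4,55,0,0,0,0.6],
  [0.8,0.4,80,0,0,0,0.6],
  [0.8,0.4,89,0,0,0,0.6],
  [0.8,0.4,92.3,0,0,0,0.6],
  [0.8,0.4,92.3,0,0,0,0.6],
])

```text
t: 19.73
position: [0.4455, 0.2855, 0.0275]
ee_rot: [[0.0, 1.0, 0.0], [1.0, -0.0, -0.0], [-0.0, 0.0, -1.0]]
contact_force: [0.2, -0.5, -0.5]
opening: 0.678
finger_force: 32.4
```

Request:
step_arm([
  [0,0,0,0,0,0,0.75],
  [0,0,0,0,0,0,0.84],
  [0,0,0,0,0,0,0.84],
  [0,0,-60,0,0,0,0.84],
  [0,0,-120,0,0,0,0.84],
  [0,0,-170,0,0,0,0.84],
  [0,0,-170,0,0,0,0.84],
])

```text
t: 20.6
position: [0.4464, 0.2863, 0.2005]
ee_rot: [[-0.0, 1.0, 0.005], [1.0, 0.0, 0.003], [0.003, 0.005, -1.0]]
contact_force: [-0.2, -0.7, -0.6]
opening: 0.839
finger_force: 0.0
```

Run:
```python
from h import *
s=snap('wrist','w7'); st=manip.observe()
for r in manip.outline_of('cork_disc_1',s)[:3]: print(r['score'],cen(s,r['region'],.035))
go(.414,-.165,.12,45)
```

```text
0.74 (((445.2601318359375, 284.6662902832031), (57.94841384887695, 59.21832275390625), 13.192483901977539), array([326.2918, 218.9616]))
inc [-450.5  -31.    76.7] [-0.   0.1 45. ] rows 8.0
```

Request:
step_arm([
  [-450.5,-32,0,0,0,10,0.84],
  [-450.5,-32,0,0,0,20,0.84],
  [-450.5,-32,0,0,0,30,0.84],
  [-450.5,-32,0,0,0,40,0.84],
  [-450.5,-32,0,0,0.1,45,0.84],
  [-450.5,-32,0,0,0.1,45,0.84],
  [-450.5,-32,40,0,0.1,45,0.84],
  [-450.5,-32,78,0,0.1,45,0.84],
  [-450.5,-32,78,0,0.1,45,0.84],
  [-450.5,-32,78,0,0.1,45,0.84],
])

```text
t: 21.95
position: [0.4133, -0.1644, 0.1195]
ee_rot: [[0.707, 0.707, -0.001], [0.707, -0.707, 0.001], [0.0, -0.001, -1.0]]
contact_force: [0.4, 0.6, -0.4]
opening: 0.844
finger_force: 0.0
```

Run:
```python
from h import *
s=snap('wrist','w8'); st=manip.observe(); print(st['position'])
for q,z in [('silicone_disc',.005),('press_block',.02)]:
    for r in manip.outline_of(q,s)[:2]: print(q,r['score'],cen(s,r['region'],z))
go(.414,-.165,-.0033,45)
```

```text
[ 0.4137 -0.1643  0.1201]
silicone_disc 0.85 (((415.59197998046875, -165.42947387695312), (59.10997009277344, 59.40047073364258), 118.13389587402344), array([333.558 , 230.8899]))
press_block 0.84 (((502.9371032714844, -161.90399169921875), (49.48545455932617, 64.61385345458984), 66.65483856201172), array([439.7414, 126.8112]))
press_block 0.72 (((403.2754211425781, -384.85784912109375), (26.651630401611328, 39.59307861328125), 22.42635154724121), array([543.6889, 465.2304]))
inc [ -0.4   0.5 123.5] [ 0.1 -0.   0.1] rows 2.0
```

View pics/w8.png

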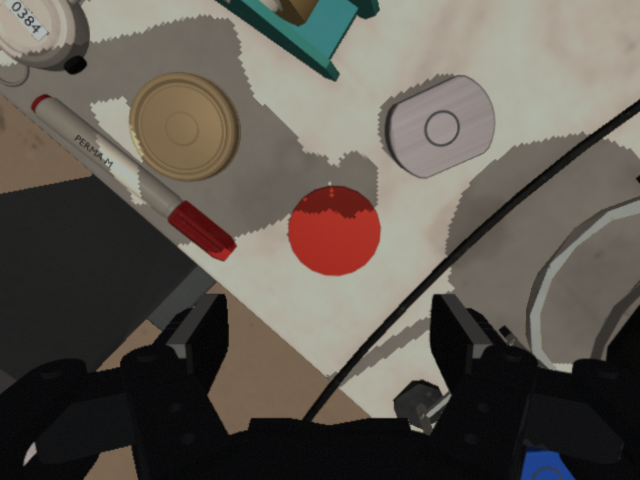

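The silicone disc is at (334,231) and free to grip. The steel block is at (442,127) with its flats normal at about 67°.

Request:
step_arm([
  [0.4,1.5,60,0,0,0,0.8],
  [0.4,1.5,110,0,0,0,0.8],
  [0.4,1.5,120,0,0,0,0.8],
  [0.4,1.5,123.2,0,0,0,0.8],
  [0.4,1.5,123.2,0,0,0,0.8],
  [0.4,1.5,123.2,0,0,0,0.6],
  [0.4,1.5,123.2,0,0,0,0.6],
  [0.4,1.5,123.2,0,0,0,0.6],
  [0.4,1.5,123.2,0,0,0,0.6],
])

```text
t: 23.22
position: [0.4153, -0.166, -0.0023]
ee_rot: [[0.707, 0.707, 0.002], [0.707, -0.707, -0.0], [0.001, 0.002, -1.0]]
contact_force: [-3.7, 3.4, 15.2]
opening: 0.678
finger_force: 28.7
```

Run:
```python
from h import *
go(.4447,.285,.2,45); go(.4447,.285,.2,90)
```

```text
inc [ 339.9 -297.8 -202.4] [ 0.1 -0.1 -0. ] rows 8.0
inc [ 339.9 -297.8 -202.4] [  0.1  -0.  -45. ] rows 8.0
```

Request:
step_arm([
  [0,0,-60,0,0,0,0.6],
  [0,0,-120,0,0,0,0.6],
  [0,0,-180,0,0,0,0.6],
  [340,-298,-202,0,0,0,0.6],
  [340,-298,-202,0,0,0,0.6],
  [340,-298,-202,0,0,0,0.6],
  [340,-298,-202,0,0,0,0.6],
  [340,-298,-202,0,0,0,0.6],
  [340,-298,-202,0,0,0,0.6],
  [340,-298,-202,0,0,0,0.6],
  [340,-298,-202,0,0,0,0.6],
  [340,-298,-202,0,0,0,0.6],
], force=40)

```text
t: 24.72
position: [0.444, 0.2855, 0.1985]
ee_rot: [[0.706, 0.708, -0.0], [0.708, -0.706, 0.001], [0.0, -0.001, -1.0]]
contact_force: [0.0, -0.0, -0.8]
opening: 0.662
finger_force: 42.6
```

Run:
```python
from h import *
s=snap('wrist','w9'); st=manip.observe(); z=st['position'][2]+.0085
for r in manip.outline_of('silicone_disc',s)[:2]: print(r['score'],cen(s,r['region'],z))
go(.4447,.2851,.032,45)
```

```text
0.75 (((444.8511657714844, 287.0765380859375), (57.40576934814453, 59.36440658569336), 139.27584838867188), array([328.6762, 310.7735]))
0.29 (((523.5772705078125, 239.955078125), (0.8015662431716919, 4.916065692901611), 7.68970251083374), array([593.8571, 254.8   ]))
inc [  0.9  -0.2 166.4] [-0.  -0.  -0.1] rows 3.0
```

Request:
step_arm([
  [0.5,-0.2,60,0,0,0,0.6],
  [0.5,-0.2,120,0,0,0,0.6],
  [0.5,-0.2,150,0,0,0,0.6],
  [0.5,-0.2,162,0,0,0,0.6],
  [0.5,-0.2,166,0,0,0,0.6],
  [0.5,-0.2,166,0,0,0,0.6],
])

```text
t: 25.58
position: [0.4452, 0.2859, 0.0336]
ee_rot: [[0.708, 0.707, 0.001], [0.707, -0.708, 0.002], [0.002, -0.0, -1.0]]
contact_force: [0.4, 0.5, -0.2]
opening: 0.662
finger_force: 42.7
```

Request:
step_arm([
  [0,0,0,0,0,0,0.75],
  [0,0,0,0,0,0,0.84],
  [0,0,0,0,0,0,0.84],
  [0,0,-60,0,0,0,0.84],
  [0,0,-120,0,0,0,0.84],
  [0,0,-170,0,0,0,0.84],
  [0,0,-170,0,0,0,0.84],
], force=30)

```text
t: 26.45
position: [0.4456, 0.2866, 0.206]
ee_rot: [[0.707, 0.707, 0.006], [0.707, -0.707, 0.004], [0.007, 0.001, -1.0]]
contact_force: [-0.0, 0.7, 0.3]
opening: 0.845
finger_force: 0.0
```

Run:
```python
from h import *
s=snap('wrist','w10'); st=manip.observe()
for r in manip.outline_of('silicone_disc',s)[:3]: print(r['score'],cen(s,r['region'],.04))
go(.5025,-.162,.14,156.7);go(.5025,-.162,.14,-23.3)
```

```text
0.69 (((445.00408935546875, 287.078857421875), (58.218116760253906, 58.34401321411133), 70.24552154541016), array([328.3136, 217.3924]))
0.28 (((429.5798645019531, 286.55450439453125), (120.51319885253906, 160.97813415527344), 95.5202407836914), array([311.5859, 231.2094]))
inc [-275.5  357.9   61.5] [  -0.    -0.1 -111.7] rows 11.0
inc [-275.5  357.9   61.5] [-0.1  0.  68.3] rows 8.0
```

Request:
step_arm([
  [-275.5,358,0,0,0,-10,0.84],
  [-275.5,358,0,0,0,-20,0.84],
  [-275.5,358,0,0,0,-30,0.84],
  [-275.5,358,0,0,0,-40,0.84],
  [-275.5,358,0,0,0,-50,0.84],
  [-275.5,358,0,0,0,-60,0.84],
  [-275.5,358,0,0,0,-70,0.84],
  [-275.5,358,20,0,0,-80,0.8],
  [-275.5,358,40,0,0,-90,0.8],
  [-275.5,358,61,0,0,-100,0.8],
  [-275.5,358,61,0,0,-110,0.8],
  [-275.5,358,61,0,-0.1,-111.7,0.8],
])

```text
t: 28.05
position: [0.5019, -0.1618, 0.1387]
ee_rot: [[-0.92, 0.392, -0.004], [0.392, 0.92, 0.001], [0.004, -0.001, -1.0]]
contact_force: [0.3, -0.1, -0.9]
opening: 0.801
finger_force: 0.0
```

Run:
```python
from h import *
s=snap('wrist','w11'); st=manip.observe(); print(st['position'])
for r in manip.outline_of('press_block',s)[:2]:
    e,c=cen(s,r['region'],.02); print(r['score'],e,c)
    cs,_=cv2.findContours(r['region'].astype(np.uint8),cv2.RETR_EXTERNAL,cv2.CHAIN_APPROX_NONE); k=max(cs,key=len)
    print(cv2.minAreaRect(np.array([atz(s,*p,.02)[:2] for p in k[:,0]],np.float32)*1000))
go(.5025,-.162,.0,156.7)
a=s['image'][90:330,180:480,::-1]; cv2.imwrite('pics/w11c.png',cv2.resize(a,None,fx=2,fy=2))
```

```text
[ 0.502  -0.1618  0.1389]
0.55 ((502.7115173339844, -162.50048828125), (49.22589874267578, 64.32151794433594), 68.95486450195312) [327.5229 232.3092]
((502.7177429199219, -162.43496704101562), (46.17536926269531, 61.490970611572266), 68.26000213623047)
inc [ -0.9   0.1 139.1] [-0.1 -0.2  0. ] rows 3.0
```

View pics/w11c.png

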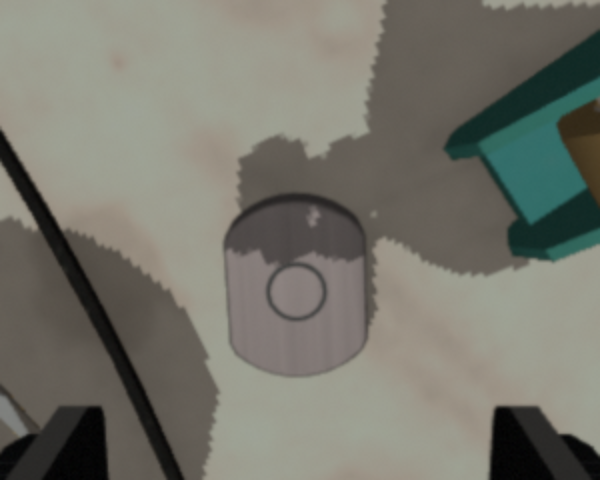

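The crop confirms the grey steel block, with its centre mark at crop (296,291). The dark crescent above it is its side wall, so I use the mark as the centre.

Run:
```python
from h import *
s=snap('wrist')
c=atz(s,328,235.5,.02)[:2]; print(c); x=ringfit(s,.02,c,.009,.004)
go(x[0],x[1],.0,158.3)
```

```text
[ 0.5042 -0.1628]
ring [ 0.5039 -0.1628  0.0093] 274
inc [ -2.2  -0.1 139.4] [-0.  -0.1 -1.7] rows 3.0
```

Request:
step_arm([
  [-2.2,0,60,0,-0.1,-1.6,0.75],
  [-2.2,0,115,0,-0.1,-1.6,0.75],
  [-2.2,0,135,0,-0.1,-1.6,0.75],
  [-2.2,0,139.4,0,-0.1,-1.6,0.7],
  [-2.2,0,139.4,0,-0.1,-1.6,0.4],
  [-2.2,0,139.4,0,-0.1,-1.6,0.4],
  [-2.2,0,139.4,0,-0.1,-1.6,0.4],
  [-2.2,0,139.4,0,-0.1,-1.6,0.4],
  [-2.2,0,139.4,0,-0.1,-1.6,0.4],
], force=40)

```text
t: 29.32
position: [0.5048, -0.163, 0.0017]
ee_rot: [[-0.929, 0.37, 0.002], [0.37, 0.929, -0.002], [-0.002, -0.001, -1.0]]
contact_force: [-1.5, 0.5, 4.1]
opening: 0.526
finger_force: 43.3
```

Run:
```python
from h import *
go(.4447,.2852,.22,158.3)
```

```text
inc [ 221.1  394.1 -219. ] [-0.   0.1 -0. ] rows 9.0
```

Request:
step_arm([
  [0,0,-60,0,0,0,0.4],
  [0,0,-120,0,0,0,0.4],
  [0,0,-180,0,0,0,0.4],
  [221,394,-219,0,0,0,0.4],
  [221,394,-219,0,0,0,0.4],
  [221,394,-219,0,0,0,0.4],
  [221,394,-219,0,0,0,0.4],
  [221,394,-219,0,0,0,0.4],
  [221,394,-219,0,0,0,0.4],
  [221,394,-219,0,0,0,0.4],
  [221,394,-219,0,0,0,0.4],
  [221,394,-219,0,0,0,0.4],
])

```text
t: 30.82
position: [0.4444, 0.2855, 0.2193]
ee_rot: [[-0.93, 0.368, 0.001], [0.368, 0.93, -0.002], [-0.001, -0.001, -1.0]]
contact_force: [0.4, -0.6, -2.2]
opening: 0.525
finger_force: 44.2
```

Run:
```python
from h import *
s=snap('wrist','w12'); st=manip.observe(); print(st['position'],st['opening'],st['finger_force'])
z=st['position'][2]+.0195
for r in manip.outline_of('press_block',s)[:1]: print(r['score'],cen(s,r['region'],z))
ringfit(s,z,st['position'][:2],.009,.004)
for r in manip.outline_of('silicone_disc',s)[:1]: print(r['score'],cen(s,r['region'],.04))
go(.4447,.2852,.0415,158.3)
```

```text
[0.4447 0.2846 0.2193] 0.5276104039918843 44.16365571320057
0.75 (((441.0406799316406, 287.3207702636719), (47.93230056762695, 65.22938537597656), 69.22590637207031), array([328.5921, 317.8867]))
ring [0.4433 0.2864 0.0092] 799
0.63 (((440.48809814453125, 288.59014892578125), (47.76001739501953, 62.345069885253906), 155.7960205078125), array([330.0479, 205.9014]))
inc [  1.1   1.3 177.9] [-0.1  0.1 -0.1] rows 3.0
```

View pics/w12.png

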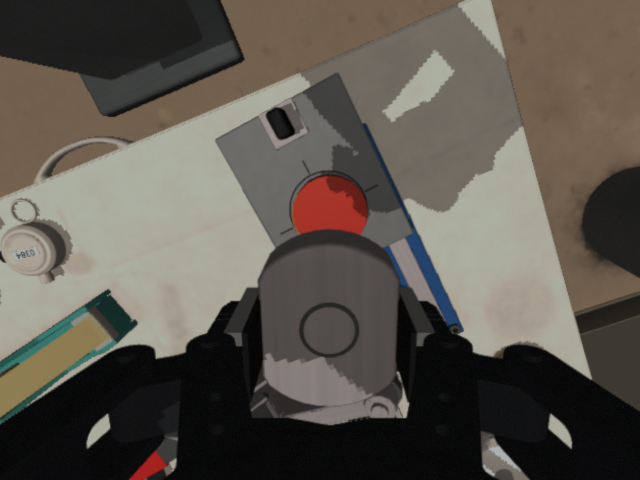

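The block is held level with its mark at (329,329). The silicone disc below is centred near (329,211), and the rest of the stack is hidden under it.

Run:
```python
from h import *
s=snap('wrist'); im=s['image'].astype(int)
m=((im[...,0]>70)&(im[...,1]<.45*im[...,0])); m[:150]=0; m[225:]=0; m[:,:270]=0; m[:,390:]=0
m=cv2.morphologyEx(m.astype(np.uint8),cv2.MORPH_OPEN,np.ones((3,3)))
cs,_=cv2.findContours(m,0,cv2.CHAIN_APPROX_NONE); k=max(cs,key=len)[:,0]; k=k[k[:,1]<222]
P=np.array([atz(s,*p,.04)[:2] for p in k])
o=least_squares(lambda q:(np.hypot(*(P-q[:2]).T)-q[2])*1000,[.4447,.285,.03],loss='soft_l1'); print(o.x)
ringfit(s,.02,(.4446,.285),band=.004)
```

```text
[0.4445 0.2869 0.029 ]
ring [0.4457 0.2847 0.0324] 330
```

Request:
step_arm([
  [-0.8,0,60,0,0,0,0.4],
  [-0.8,0,120,0,0,0,0.4],
  [-0.8,0,160,0,0,0,0.4],
  [-0.8,0,173,0,0,0,0.4],
  [-0.8,0,177,0,0,0,0.4],
  [-0.8,0,177,0,0,0,0.4],
  [-0.8,0,177,0,0,0,0.4],
])

```text
t: 31.9
position: [0.4464, 0.2848, 0.044]
ee_rot: [[-0.929, 0.37, 0.003], [0.37, 0.929, -0.0], [-0.003, 0.001, -1.0]]
contact_force: [0.6, -0.1, -3.6]
opening: 0.526
finger_force: 44.1
```

Request:
step_arm([
  [0,0,1.5,0,0,0,0.4],
  [0,0,2.5,0,0,0,0.4],
  [0,0,2.5,0,0,0,0.4],
])

```text
t: 32.28
position: [0.4468, 0.2848, 0.0417]
ee_rot: [[-0.929, 0.37, 0.004], [0.37, 0.929, -0.0], [-0.004, 0.001, -1.0]]
contact_force: [-1.0, -3.0, 10.9]
opening: 0.531
finger_force: 45.7
```

Request:
step_arm([
  [0,0,-0.5,0,0,0,0.6],
  [0,0,-0.5,0,0,0,0.72],
  [0,0,-0.5,0,0,0,0.72],
  [0,0,-60,0,0,0,0.72],
  [0,0,-120,0,0,0,0.72],
  [0,0,-180,0,0,0,0.72],
  [0,0,-180,0,0,0,0.72],
  [0,0,-180,0,0,0,0.72],
])

```text
t: 33.28
position: [0.4452, 0.2846, 0.2194]
ee_rot: [[-0.929, 0.37, 0.001], [0.37, 0.929, -0.002], [-0.001, -0.001, -1.0]]
contact_force: [-0.5, -0.1, -0.3]
opening: 0.722
finger_force: 0.0
```

Run:
```python
from h import *
s=snap('wrist','w13'); st=manip.observe(); print(st['position'])
for q,z in [('press_block',.06),('silicone_disc',.04)]:
    for r in manip.outline_of(q,s)[:1]: print(q,r['score'],cen(s,r['region'],z))
ringfit(s,.06,(.445,.285),.009,.004); ringfit(s,.02,(.4446,.285),band=.004)
go(.369,.279,.12,185); go(.369,.279,.12,95)
```

```text
[0.4451 0.2846 0.2187]
press_block 0.95 (((445.24932861328125, 285.86773681640625), (49.29570770263672, 64.34016418457031), 68.55316925048828), array([329.8043, 216.3369]))
silicone_disc 0.89 (((455.4377136230469, 310.7987976074219), (6.334595203399658, 34.170711517333984), 68.98614501953125), array([363.556, 212.624]))
ring [0.4459 0.2857 0.0093] 262
ring [0.4458 0.285  0.0322] 520
inc [ 68.6 -33.1  98.7] [ -0.2  -0.  -26.7] rows 3.0
inc [ 68.6 -33.1  98.7] [-0.1  0.1 63.3] rows 6.0
```

View pics/w13.png

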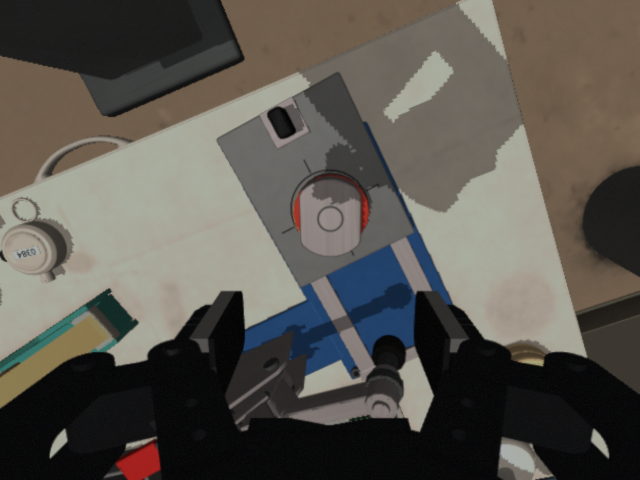

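The block's mark is at (330,217), centred on the ring within 1 mm, and the stack is standing. Next is the tab at (282,121).

Request:
step_arm([
  [68.6,-33,0,0,0,-10,0.45],
  [68.6,-33,0,0,0,-20,0.45],
  [68.6,-33,50,0,0,-26.7,0.45],
  [68.6,-33,98.7,-0.2,0,-26.7,0.45],
  [68.6,-33,98.7,-0.2,0,-26.7,0.45],
  [68.6,-33,98.7,-0.2,0,-26.7,0.45],
])

```text
t: 34.17
position: [0.3703, 0.2797, 0.1227]
ee_rot: [[-0.996, -0.087, 0.003], [-0.087, 0.996, 0.003], [-0.003, 0.002, -1.0]]
contact_force: [-0.1, -0.0, 0.8]
opening: 0.448
finger_force: 0.0
```

Run:
```python
from h import *
s=snap('wrist','w14'); st=manip.observe(); print(st['position'])
p=proj(s,(.368,.2786,.056)).astype(int); print(p)
g=cv2.cvtColor(s['image'],cv2.COLOR_RGB2GRAY)
sub=g[p[1]-35:p[1]+36,p[0]-35:p[0]+36]<45
n,l,t,c=cv2.connectedComponentsWithStats(sub.astype(np.uint8)); k=1+np.argmax(t[1:,4]); print(t[k],c[k]+p-35,atz(s,*(c[k]+p-35),.056))
go(.368,.2785,.03,185)
cv2.imwrite('pics/w14c.png',s['image'][max(0,p[1]-120):p[1]+120,p[0]-160:p[0]+160,::-1])
```

```text
[0.3705 0.2798 0.1231]
[325 250]
[  23    3   22   51 1040] [323.6692 243.6125] [0.3644 0.2773 0.056 ]
inc [ 3.  -1.4 93. ] [ 0.2  0.2 -0. ] rows 2.0
```

View pics/w14c.png

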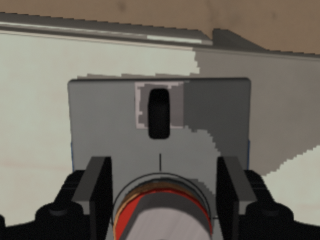

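The tab is aligned between the fingers at crop (158,113). I grip it.

Request:
step_arm([
  [4,-1.5,50,0.2,0.2,0,0.45],
  [4,-1.5,85,0.2,0.2,0,0.45],
  [4,-1.5,93,0.2,0.2,0,0.45],
  [4,-1.5,93,0.2,0.2,0,0.1],
  [4,-1.5,93,0.2,0.2,0,0],
  [4,-1.5,93,0.2,0.2,0,0],
  [4,-1.5,93,0.2,0.2,0,0],
  [4,-1.5,93,0.2,0.2,0,0],
  [4,-1.5,93,0.2,0.2,0,0],
], force=40)

```text
t: 35.35
position: [0.3669, 0.2769, 0.0301]
ee_rot: [[-0.996, -0.088, 0.0], [-0.088, 0.996, -0.003], [-0.0, -0.003, -1.0]]
contact_force: [2.9, -15.6, 6.4]
opening: 0.132
finger_force: 42.7
```

Request:
step_arm([
  [0,-1.2,0,0,0,0,0],
  [-2,-1.2,0,0,0,0,0],
  [-6,-1.2,0,0,0,0,0],
  [-12,-1.2,0,0,0,0,0],
  [-19,-1.2,0,0,0,0,0],
  [-26,-1.2,0,0,0,0,0],
  [-33,-1.2,0,0,0,0,0],
  [-40,-1.2,0,0,0,0,0],
  [-46,-1.2,0,0,0,0,0],
  [-50,-1.2,0,0,0,0,0],
  [-52,-1.2,0,0,0,0,0],
  [-52,-1.2,0,0,0,0,0],
])

```text
t: 36.85
position: [0.4192, 0.2818, 0.0301]
ee_rot: [[-0.996, -0.088, 0.002], [-0.088, 0.996, 0.0], [-0.002, -0.0, -1.0]]
contact_force: [1.4, -0.1, 5.4]
opening: 0.133
finger_force: 42.9
```

Request:
step_arm([
  [-2,0,0,0,0,0,0],
  [-6,0,0,0,0,0,0],
  [-12,0,0,0,0,0,0],
  [-18,0,0,0,0,0,0],
  [-24,0,0,0,0,0,0],
  [-28,0,0,0,0,0,0],
  [-30,0,0,0,0,0,0],
  [-30,0,0,0,0,0,0],
])

```text
t: 37.85
position: [0.449, 0.2847, 0.0301]
ee_rot: [[-0.996, -0.088, 0.002], [-0.088, 0.996, 0.001], [-0.002, 0.0, -1.0]]
contact_force: [1.7, 2.9, 5.6]
opening: 0.133
finger_force: 42.9
```

Request:
step_arm([
  [-3,0,0,0,0,0,0],
  [-6,0,0,0,0,0,0],
  [-9,0,0,0,0,0,0],
  [-9,0,0,0,0,0,0],
])

```text
t: 38.35
position: [0.458, 0.2856, 0.0301]
ee_rot: [[-0.996, -0.088, 0.002], [-0.088, 0.996, 0.001], [-0.002, 0.0, -1.0]]
contact_force: [1.6, 4.7, 4.8]
opening: 0.129
finger_force: 42.9
```

Request:
step_arm([
  [-3,0,0,0,0,0,0],
  [-6,0,0,0,0,0,0],
  [-9,0,0,0,0,0,0],
  [-9,0,0,0,0,0,0],
])

```text
t: 38.85
position: [0.467, 0.2864, 0.0301]
ee_rot: [[-0.996, -0.088, 0.002], [-0.088, 0.996, 0.001], [-0.002, 0.001, -1.0]]
contact_force: [1.5, 4.9, 5.6]
opening: 0.134
finger_force: 42.9
```

Request:
step_arm([
  [-2,0,0,0,0,0,0],
  [-4,0,0,0,0,0,0],
  [-5,0,0,0,0,0,0],
  [-5,0,0,0,0,0,0],
])

```text
t: 39.35
position: [0.4717, 0.2869, 0.0301]
ee_rot: [[-0.996, -0.088, 0.002], [-0.088, 0.996, 0.001], [-0.002, 0.0, -1.0]]
contact_force: [-0.4, 5.1, 6.0]
opening: 0.133
finger_force: 43.0
```

Request:
step_arm([
  [-2,0,0,0,0,0,0],
  [-4,0,0,0,0,0,0],
  [-5,0,0,0,0,0,0],
  [-5,0,0,0,0,0,0],
])

```text
t: 39.85
position: [0.472, 0.2869, 0.0299]
ee_rot: [[-0.996, -0.088, -0.009], [-0.088, 0.996, -0.003], [0.009, -0.002, -1.0]]
contact_force: [-39.9, -1.1, 32.4]
opening: 0.135
finger_force: 47.4
```

Request:
step_arm([
  [4.5,0,0,0,0,0,0],
  [4.5,0,0,0,0,0,0.3],
  [4.5,0,0,0,0,0,0.4],
  [4.5,0,-60,0,0,0,0.4],
  [60,0,-120,0,0,0,0.4],
  [60,-60,-180,0,0,0,0.8],
  [60,-120,-230,0,0,0,0.8],
  [60,-120,-300,0,0,0,0.8],
  [60,-120,-300,0,0,0,0.8],
])

```text
t: 40.98
position: [0.4269, 0.1607, 0.3312]
ee_rot: [[-0.996, -0.086, 0.001], [-0.086, 0.996, -0.001], [-0.001, -0.001, -1.0]]
contact_force: [0.8, -0.4, 0.4]
opening: 0.801
finger_force: 0.0
```

Run:
```python
from h import *
s=snap('wrist','w15'); st=manip.observe(); print(st['position'])
for q in ['plate_tab','fixed_grip','moving_grip','release_tab','foot_tip','press_block']:
        print(q,[(np.round(r['xyz'],3).tolist(),round(r['score'],2),proj(s,r['xyz']).round().tolist()) for r in manip.search_frame(q,s)])
```

```text
[0.4279 0.16   0.3364]
plate_tab [([0.501, 0.283, 0.015], 0.93, [428.0, 260.0]), ([0.555, 0.183, 0.112], 0.68, [340.0, 336.0])]
fixed_grip [([0.536, 0.237, 0.023], 0.88, [386.0, 287.0])]
moving_grip [([0.557, 0.182, 0.113], 0.59, [339.0, 338.0])]
release_tab [([0.569, 0.092, 0.081], 0.78, [251.0, 327.0])]
foot_tip []
press_block [([0.535, 0.279, 0.06], 0.55, [429.0, 303.0]), ([0.502, 0.282, 0.016], 0.21, [427.0, 261.0]), ([0.568, 0.093, 0.08], 0.21, [252.0, 325.0])]
```

View pics/w15.png

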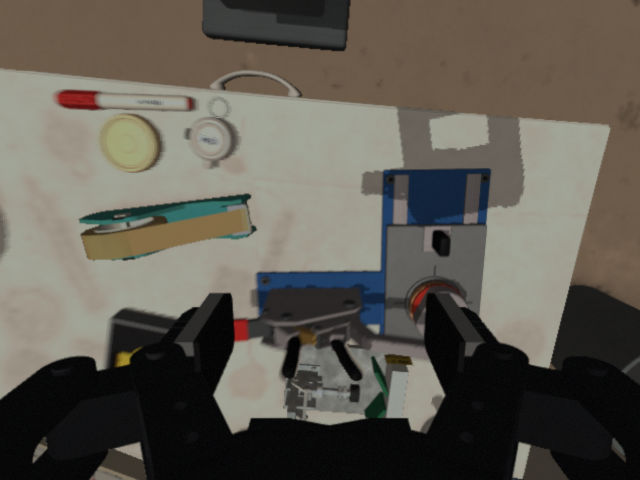

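Run:
```python
from h import *
s=snap('wrist'); 
for n,u,v,z in [('fixtop',289,374,.166),('fixbot',298,341,.106),('movtop',353,376,.155),('movbot',337,343,.10),('red',240,329,.087)]:
    print(n,atz(s,u,v,z))
a=s['image'][285:400,220:400,::-1]; cv2.imwrite('pics/w15c.png',cv2.resize(a,None,fx=4,fy=4,interpolation=cv2.INTER_CUBIC))
go(.555,.155,.33,95)
```

```text
fixtop [0.5613 0.1409 0.166 ]
fixbot [0.5637 0.1442 0.106 ]
movtop [0.5656 0.1955 0.155 ]
movbot [0.5659 0.1827 0.1   ]
red [0.5659 0.0839 0.087 ]
inc [-127.3  -18.2   -3.2] [-0.3 -0.1 90. ] rows 9.0
```

View pics/w15c.png

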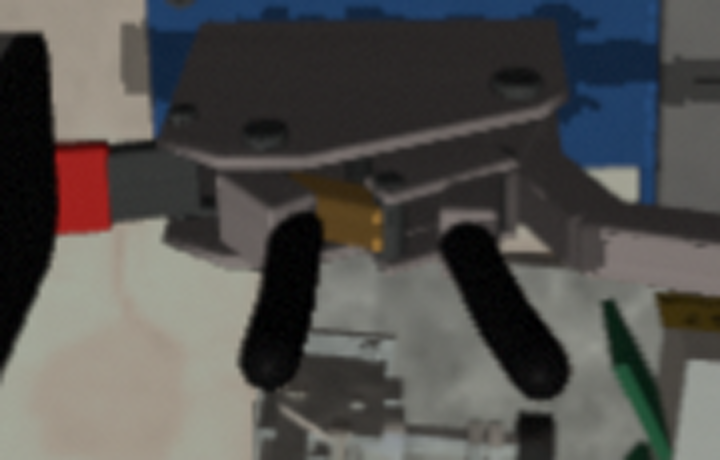

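Crop (scale 4, offset 220,285): the fixed handle's top is at about (288,376) full, the moving handle's top at (355,378), and the red tab at (240,329). I get a closer view from above the handles.

Request:
step_arm([
  [-134,-2,0,-0.3,0,0,1],
  [-134,-2,0,-0.3,0,0,1],
  [-134,-2,40,-0.3,0,0,1],
  [-134,-2,75,-0.3,0,0,1],
  [-134,-2,75,-0.3,0,0,1],
  [-134,-2,75,-0.3,0,0,1],
])

```text
t: 42.12
position: [0.5606, 0.1717, 0.2547]
ee_rot: [[-0.996, -0.087, -0.0], [-0.087, 0.996, 0.004], [0.0, 0.004, -1.0]]
contact_force: [0.0, 0.1, 0.4]
opening: 0.999
finger_force: 0.0
```

Run:
```python
from h import *
s=snap('wrist','w16'); st=manip.observe(); print(st['position'],st['opening'])
for z in (.166,.145,.106):
    print(z,proj(s,(.562,.142,z)),proj(s,(.562,.194,z)))
```

```text
[0.5607 0.1717 0.2551] 0.9992095092155133
0.166 [276.0488 241.7317] [364.9535 249.1051]
0.145 [280.0085 232.8086] [361.9926 239.6604]
0.106 [285.9272 219.4627] [357.5613 225.5182]
```

View pics/w16.png

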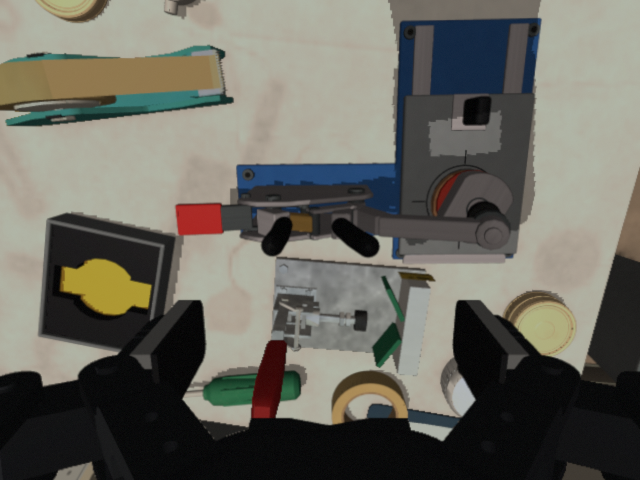

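From the picture the fixed handle's top is at (275,243), the moving handle's top at (369,247), the red tab at (200,219) and the tray cut-out at (105,285). I straddle the handles.

Request:
step_arm([
  [0,-2.5,40,0,0,0,1],
  [0,-2.5,90,0,0,0,1],
  [0,-2.5,125,0,0,0,1],
  [0,-2.5,135,0,0,0,1],
  [0,-2.5,135,0,0,0,1],
], force=40)

```text
t: 42.8
position: [0.5609, 0.1696, 0.1196]
ee_rot: [[-0.996, -0.087, -0.0], [-0.087, 0.996, 0.004], [0.0, 0.004, -1.0]]
contact_force: [0.1, 0.2, 1.0]
opening: 0.996
finger_force: 0.0
```

Request:
step_arm([
  [0,0,0,0,0,0,0.9],
  [0,0,0,0,0,0,0.8],
  [0,0,0,0,0,0,0.77],
  [0,0,0,0,0,0,0.77],
])

```text
t: 43.3
position: [0.5619, 0.1653, 0.1219]
ee_rot: [[-0.996, -0.085, 0.002], [-0.085, 0.996, -0.002], [-0.002, -0.002, -1.0]]
contact_force: [-7.4, -34.4, 23.1]
opening: 0.772
finger_force: 19.7
```

Request:
step_arm([
  [0,-5,0,0,0,0,0.77],
  [0,-6.7,0,0,0,0,0.73],
  [0,-8.4,0,0,0,0,0.69],
  [0,-10.1,0,0,0,0,0.65],
  [0,-10.1,0,0,0,0,0.65],
])

```text
t: 43.92
position: [0.5617, 0.1595, 0.1191]
ee_rot: [[-0.996, -0.087, -0.0], [-0.087, 0.996, 0.004], [-0.0, 0.004, -1.0]]
contact_force: [0.5, -1.7, 7.1]
opening: 0.65
finger_force: 4.4
```

Request:
step_arm([
  [0,-1.7,0,0,0,0,0.61],
  [0,-3.4,0,0,0,0,0.57],
  [0,-5.1,0,0,0,0,0.53],
  [0,-6.8,0,0,0,0,0.49],
  [0,-6.8,0,0,0,0,0.49],
])

```text
t: 44.55
position: [0.5618, 0.1531, 0.1185]
ee_rot: [[-0.996, -0.087, -0.002], [-0.087, 0.996, 0.004], [0.001, 0.005, -1.0]]
contact_force: [-0.2, 2.5, 6.1]
opening: 0.492
finger_force: 12.0
```

Request:
step_arm([
  [0,-1,0,0,0,0,0.465],
  [0,-2,0,0,0,0,0.44],
  [0,-3,0,0,0,0,0.42],
  [0,-3.4,0,0,0,0,0.4],
  [0,-3.8,0,0,0,0,0.38],
  [0,-3.8,0,0,0,0,0.38],
])

```text
t: 45.3
position: [0.5619, 0.152, 0.1189]
ee_rot: [[-0.996, -0.088, -0.001], [-0.088, 0.996, 0.009], [0.0, 0.009, -1.0]]
contact_force: [-2.0, 21.5, 6.5]
opening: 0.461
finger_force: 36.7
```

Request:
step_arm([
  [0,2.3,0,0,0,0,0.38],
  [0,2.3,0,0,0,0,0.38],
  [0,2.3,0,0,0,0,0.36],
], force=50)

```text
t: 45.68
position: [0.562, 0.152, 0.119]
ee_rot: [[-0.996, -0.087, -0.001], [-0.087, 0.996, 0.005], [0.001, 0.005, -1.0]]
contact_force: [-2.8, 3.2, 8.6]
opening: 0.451
finger_force: 49.1
```

Stopped firmly, so it is likely locked. I open the fingers, rise and look.

Request:
step_arm([
  [0,0,0,0,0,0,0.6],
  [0,4,0,0,0,0,0.8],
  [0,6,0,0,0,0,0.85],
  [0,6,-50,0,0,0,0.85],
  [0,6,-110,0,0,0,0.85],
  [0,6,-150,0,0,0,0.85],
  [0,6,-150,0,0,0,0.85],
])

```text
t: 46.55
position: [0.5625, 0.1567, 0.2714]
ee_rot: [[-0.996, -0.087, 0.004], [-0.087, 0.996, 0.005], [-0.004, 0.004, -1.0]]
contact_force: [0.1, -0.7, 0.2]
opening: 0.853
finger_force: 0.0
```

Run:
```python
from h import *
s=snap('wrist','w17'); st=manip.observe(); print(st['position'],st['t'])
for q in ['release_tab','moving_grip','block_recess']:
        print(q,[(np.round(r['xyz'],3).tolist(),round(r['score'],2),proj(s,r['xyz']).round().tolist()) for r in manip.search_frame(q,s)])
im=s['image'].astype(int); m=(im[...,0]>120)&(im[...,1]<.35*im[...,0]); m[300:]=0; m[:,300:]=0
e,c=cen(s,m,.087); print(e,c,atz(s,*c,.087))
```

```text
[0.5618 0.1566 0.2689] 46.6
release_tab [([0.574, 0.084, 0.082], 0.8, [238.0, 216.0])]
moving_grip [([0.56, 0.172, 0.104], 0.87, [347.0, 214.0])]
block_recess [([0.67, -0.016, 0.026], 0.91, [145.0, 289.0]), ([0.538, 0.263, 0.035], 0.57, [445.0, 183.0])]
((571.1145629882812, 74.07588958740234), (25.0969181060791, 39.12748718261719), 7.914137840270996) [223.5792 212.081 ] [0.571 0.074 0.087]
```

View pics/w17.png

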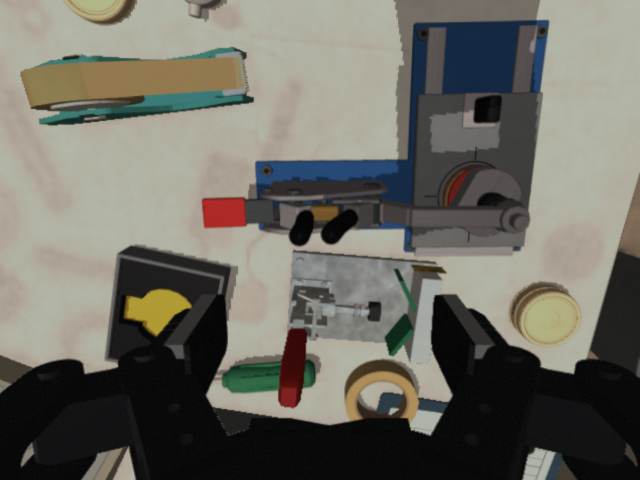

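The picture shows the clamp locked: the moving handle at (340,224) leans onto the fixed one at (300,228), and the foot is on the block. The red tab is at (224,212). I now wait out the three seconds while placing the shut fingers above the tab.

Run:
```python
from h import *
go(.571,.069,.115,185)
```

```text
inc [ -2.7 -88.4 151.3] [ 0.2 -0.2 -0. ] rows 3.0
```

Request:
step_arm([
  [-2.7,-60,0,0.2,-0.2,0,0],
  [-2.7,-88,0,0.2,-0.2,0,0],
  [-2.7,-88,0,0.2,-0.2,0,0],
  [-2.7,-88,50,0.2,-0.2,0,0],
  [-2.7,-88,110,0.2,-0.2,0,0],
  [-2.7,-88,151,0.2,-0.2,0,0],
  [-2.7,-88,151,0.2,-0.2,0,0],
  [-2.7,-88,151,0.2,-0.2,0,0],
  [-2.7,-88,151,0.2,-0.2,0,0],
  [-2.7,-88,151,0.2,-0.2,0,0],
  [-2.7,-88,151,0.2,-0.2,0,0],
  [-2.7,-88,151,0.2,-0.2,0,0],
])

```text
t: 48.25
position: [0.5718, 0.0696, 0.1171]
ee_rot: [[-0.996, -0.087, 0.002], [-0.087, 0.996, 0.0], [-0.002, 0.0, -1.0]]
contact_force: [0.7, 0.2, -0.3]
opening: 0.003
finger_force: 0.0
```

Request:
step_arm([
  [0,0,0,0,0,0,0],
  [0,0,0,0,0,0,0],
  [0,0,0,0,0,0,0],
  [0,0,0,0,0,0,0],
  [0,0,0,0,0,0,0],
  [0,0,0,0,0,0,0],
  [0,0,0,0,0,0,0],
  [0,0,0,0,0,0,0],
  [0,0,0,0,0,0,0],
  [0,0,0,0,0,0,0],
  [0,0,0,0,0,0,0],
  [0,0,0,0,0,0,0],
])

```text
t: 49.75
position: [0.5718, 0.0696, 0.1169]
ee_rot: [[-0.996, -0.087, 0.002], [-0.087, 0.996, 0.0], [-0.002, 0.0, -1.0]]
contact_force: [0.1, -0.2, 0.8]
opening: -0.001
finger_force: 0.0
```

Request:
step_arm([
  [0,0,0,0,0,0,0],
  [0,0,0,0,0,0,0],
  [0,0,10,0,0,0,0],
  [0,0,18,0,0,0,0],
  [0,0,24,0,0,0,0],
  [0,0,27,0,0,0,0],
  [0,0,29,0,0,0,0],
  [0,0,29,0,0,0,0],
])

```text
t: 50.75
position: [0.5718, 0.0696, 0.0879]
ee_rot: [[-0.996, -0.087, 0.002], [-0.087, 0.996, 0.0], [-0.002, 0.0, -1.0]]
contact_force: [-1.0, 0.1, -0.5]
opening: -0.002
finger_force: 0.0
```

Over 4 s locked. Now I press.

Request:
step_arm([
  [0,0,2,0,0,0,0],
  [0,0,4,0,0,0,0],
  [0,0,6,0,0,0,0],
  [0,0,8,0,0,0,0],
  [0,0,8,0,0,0,0],
])

```text
t: 51.38
position: [0.5718, 0.0696, 0.0797]
ee_rot: [[-0.996, -0.087, 0.002], [-0.087, 0.996, 0.0], [-0.002, 0.0, -1.0]]
contact_force: [0.4, -0.6, 0.3]
opening: -0.002
finger_force: 0.7
```

Request:
step_arm([
  [0,0,2,0,0,0,0],
  [0,0,4,0,0,0,0],
  [0,0,5,0,0,0,0],
  [0,0,5,0,0,0,0],
])

```text
t: 51.88
position: [0.5722, 0.0695, 0.0761]
ee_rot: [[-0.996, -0.087, 0.003], [-0.087, 0.996, 0.0], [-0.003, -0.0, -1.0]]
contact_force: [-5.1, -2.1, 15.4]
opening: 0.003
finger_force: 7.4
```

Run:
```python
from h import *
s=snap('wrist','w18'); t=snap('top','top2')
for p in (s,t):
    for q in ['moving_grip','fixed_grip','release_tab']:
        print(q,[(np.round(r['xyz'],3).tolist(),round(r['score'],2),proj(p,r['xyz']).round().tolist()) for r in manip.search_frame(q,p)])
```

```text
moving_grip [([0.558, 0.16, 0.098], 0.64, [618.0, 322.0])]
fixed_grip [([0.557, 0.133, 0.075], 0.85, [501.0, 283.0]), ([0.569, 0.095, 0.077], 0.67, [397.0, 308.0])]
release_tab [([0.568, 0.094, 0.076], 0.63, [394.0, 304.0]), ([0.64, -0.026, 0.023], 0.42, [137.0, 369.0]), ([0.561, 0.156, 0.104], 0.28, [616.0, 337.0])]
moving_grip [([0.56, 0.187, 0.159], 0.64, [213.0, 232.0])]
fixed_grip [([0.508, 0.282, 0.02], 0.72, [189.0, 264.0])]
release_tab []
```

Request:
step_arm([
  [0,0,2,0,0,0,0],
  [0,0,4,0,0,0,0],
  [0,0,6,0,0,0,0],
  [0,0,6,0,0,0,0],
])

```text
t: 52.78
position: [0.5729, 0.0697, 0.0742]
ee_rot: [[-0.996, -0.087, 0.006], [-0.087, 0.996, 0.001], [-0.006, 0.0, -1.0]]
contact_force: [-26.0, -3.1, 59.3]
opening: -0.001
finger_force: 29.4
```

Request:
step_arm([
  [0,0,-12,0,0,0,0],
  [0,0,-40,0,0,0,0],
  [0,0,-100,0,0,0,0],
  [0,0,-155,0,0,0,0],
  [0,60,-190,0,0,0,0.5],
  [0,86,-190,0,0,0,0.8],
  [0,86,-190,0,0,0,0.8],
  [0,86,-190,0,0,0,0.8],
])

```text
t: 53.78
position: [0.5639, 0.1548, 0.2583]
ee_rot: [[-0.996, -0.087, 0.001], [-0.087, 0.996, 0.0], [-0.001, -0.0, -1.0]]
contact_force: [0.2, -0.6, -0.5]
opening: 0.798
finger_force: 0.0
```

Run:
```python
from h import *
s=snap('wrist','w19'); st=manip.observe(); print(st['position'])
def dark(s):
    im=s['image']; m=(im.max(2)<40)
    for p,n in (((.561,.141,.16),'fix'),((.558,.195,.152),'mov open'),((.56,.158,.155),'mov lock')): 
        u,v=proj(s,p); print(n,(u,v),m[int(v)-6:int(v)+7,int(u)-6:int(u)+7].mean(), im[int(v),int(u)])
dark(s)
for q in ['moving_grip','release_tab','foot_tip','press_block','plate_tab','block_recess']:
    print(q,[(np.round(r['xyz'],3).tolist(),round(r['score'],2),proj(s,r['xyz']).round().tolist()) for r in manip.search_frame(q,s)])
im=s['image']; m=(im.max(2)<40)[190:270,250:420]; n,l,t,c=cv2.connectedComponentsWithStats(m.astype(np.uint8))
for k in range(1,n):
    if t[k,4]>60: print(t[k]+[250,190,0,0,0],c[k]+[250,190])
```

```text
[0.564  0.1545 0.2583]
fix (np.float64(305.347527710485), np.float64(232.6946720135607)) 1.0 [7 8 8]
mov open (np.float64(393.00822855264585), np.float64(232.15904145000223)) 0.8698224852071006 [8 7 7]
mov lock (np.float64(333.5083860070639), np.float64(231.4382159323314)) 0.05325443786982249 [52 49 48]
moving_grip [([0.561, 0.181, 0.121], 0.65, [366.0, 224.0]), ([0.503, 0.285, 0.018], 0.18, [478.0, 145.0])]
release_tab [([0.572, 0.086, 0.082], 0.77, [240.0, 216.0]), ([0.504, 0.281, 0.016], 0.47, [473.0, 146.0])]
foot_tip [([0.551, 0.278, 0.096], 0.61, [494.0, 214.0]), ([0.544, 0.288, 0.058], 0.58, [490.0, 197.0])]
press_block [([0.563, 0.154, 0.105], 0.22, [326.0, 218.0])]
plate_tab [([0.5, 0.282, 0.014], 0.72, [474.0, 141.0])]
block_recess [([0.672, -0.016, 0.025], 0.59, [144.0, 295.0])]
[340 211   4  20  75] [341.56   220.4933]
[292 213  25  38 660] [304.6   231.803]
[ 356  214   51   38 1016] [381.8179 232.499 ]
```

The clamp is open again: the moving handle stands at (382,232). Now I draw the plate out.

Request:
step_arm([
  [80,0,0,0,0,0,0.45],
  [80,60,0,0,0,0,0.45],
  [80,120,0,0,0,0,0.45],
  [80,140,0,0,0,0,0.45],
  [80,140,50,0,0,0,0.45],
  [80,140,110,0,0,0,0.45],
  [80,140,170,0,0,0,0.45],
  [80,140,215,0,0,0,0.45],
  [80,140,228,0,0,0,0.45],
  [80,140,228,0,0,0,0.45],
])

```text
t: 55.38
position: [0.473, 0.2876, 0.0313]
ee_rot: [[-0.996, -0.087, 0.002], [-0.087, 0.996, 0.0], [-0.002, 0.0, -1.0]]
contact_force: [0.7, 0.2, 0.8]
opening: 0.449
finger_force: 0.0
```

Run:
```python
from h import *
go(.4718,.2869,.030,185)
```

```text
inc [ 1.3 -0.6  1.3] [ 0.   0.1 -0. ] rows 1.0
```

Request:
step_arm([
  [1,-0.6,1,0,0,0,0.1],
  [1,-0.6,1,0,0,0,0],
  [1,-0.6,1,0,0,0,0],
  [1,-0.6,1,0,0,0,0],
  [1,-0.6,1,0,0,0,0],
], force=40)

```text
t: 56.0
position: [0.4724, 0.287, 0.0315]
ee_rot: [[-0.996, -0.088, 0.004], [-0.088, 0.996, 0.001], [-0.004, 0.0, -1.0]]
contact_force: [-1.0, -5.8, 7.1]
opening: 0.13
finger_force: 41.1
```

Request:
step_arm([
  [2,0,0,0,0,0,0],
  [6,0,0,0,0,0,0],
  [12,0,0,0,0,0,0],
  [19,0,0,0,0,0,0],
  [26,0,0,0,0,0,0],
  [33,0,0,0,0,0,0],
  [40,0,0,0,0,0,0],
  [46,0,0,0,0,0,0],
  [50,0,0,0,0,0,0],
  [52,0,0,0,0,0,0],
  [52,0,0,0,0,0,0],
])

```text
t: 57.38
position: [0.4207, 0.2821, 0.0315]
ee_rot: [[-0.996, -0.088, 0.004], [-0.088, 0.996, 0.0], [-0.004, -0.0, -1.0]]
contact_force: [-1.1, -11.1, 10.9]
opening: 0.137
finger_force: 41.7
```

Request:
step_arm([
  [2,0,0,0,0,0,0],
  [6,0,0,0,0,0,0],
  [12,0,0,0,0,0,0],
  [19,0,0,0,0,0,0],
  [26,0,0,0,0,0,0],
  [33,0,0,0,0,0,0],
  [40,0,0,0,0,0,0],
  [46,0,0,0,0,0,0],
  [50,0,0,0,0,0,0],
  [52,0,0,0,0,0,0],
  [52,0,0,0,0,0,0],
])

```text
t: 58.75
position: [0.369, 0.2771, 0.0314]
ee_rot: [[-0.996, -0.088, 0.004], [-0.088, 0.996, -0.001], [-0.004, -0.001, -1.0]]
contact_force: [0.7, -20.3, 19.1]
opening: 0.132
finger_force: 42.7
```

Request:
step_arm([
  [0,-1.5,0,0,0,0,0],
  [2,-1.5,0,0,0,0,0],
  [4,-1.5,0,0,0,0,0],
  [6,-1.5,0,0,0,0,0],
  [6,-1.5,0,0,0,0,0],
])

```text
t: 59.38
position: [0.3639, 0.2765, 0.0315]
ee_rot: [[-0.996, -0.088, 0.007], [-0.088, 0.996, 0.002], [-0.007, 0.002, -1.0]]
contact_force: [5.1, -5.4, 7.7]
opening: 0.13
finger_force: 41.1
```

Request:
step_arm([
  [1,0,0,0,0,0,0],
  [2,0,0,0,0,0,0],
  [2,0,0,0,0,0,0],
])

```text
t: 59.75
position: [0.3639, 0.2765, 0.0315]
ee_rot: [[-0.996, -0.088, 0.011], [-0.088, 0.996, 0.003], [-0.011, 0.002, -1.0]]
contact_force: [24.1, -4.1, -6.5]
opening: 0.132
finger_force: 39.5
```

Request:
step_arm([
  [-2.8,0,0,0,0,0,0],
  [-2.8,0,0,0,0,0,0.3],
  [-2.8,0,0,0,0,0,0.45],
  [-2.8,0,-60,0,0,0,0.45],
  [-2.8,0,-120,0,0,0,0.45],
  [-80,0,-190,0,0,9,0.75],
  [-80,0,-190,0,0,18,0.75],
  [-80,0,-190,0,0,26.7,0.75],
  [-80,0,-190,0,0,26.7,0.75],
])

```text
t: 60.88
position: [0.4393, 0.2827, 0.2196]
ee_rot: [[-0.929, 0.369, 0.002], [0.369, 0.929, 0.0], [-0.001, 0.001, -1.0]]
contact_force: [0.3, 0.0, 0.1]
opening: 0.75
finger_force: 0.0
```

```bash
cat >> h.py <<'E'
def redarc(s,z,c0):
    im=s['image'].astype(int); m=((im[...,0]>60)&(im[...,1]<.45*im[...,0])&(im[...,2]<.5*im[...,0])).astype(np.uint8)
    u,v=proj(s,[*c0,z]).astype(int); M=np.zeros_like(m); M[max(0,v-60):v+60,u-60:u+60]=m[max(0,v-60):v+60,u-60:u+60]
    P=np.array([atz(s,i,j,z)[:2] for j,i in np.argwhere(M)]); a=P-c0
    ang=np.degrees(np.arctan2(a[:,1],a[:,0])); B=[]
    for t in range(-180,180,5):
        k=(ang>=t)&(ang<t+5)
        if k.sum(): B.append(P[k][np.argmax(np.hypot(*a[k].T))])
    B=np.array(B); o=least_squares(lambda q:(np.hypot(*(B-q[:2]).T)-.03)*1000,c0,loss='soft_l1'); print('red',o.x,len(B))
E
python3 - <<'E'
from h import *
s=snap('wrist','w20'); st=manip.observe(); print(st['position'])
for q,z in [('press_block',.06)]:
    for r in manip.outline_of(q,s)[:1]: print(q,r['score'],cen(s,r['region'],z))
b=ringfit(s,.06,(.4416,.2845),.009,.004); ringfit(s,.02,(.4416,.2845),band=.004)
redarc(s,.04,np.array([.4416,.2845]))
go(b[0],b[1],.06,158.3)
E
```

```text
[0.4391 0.2827 0.2194]
press_block 0.93 (((441.26947021484375, 285.31500244140625), (49.12236022949219, 64.40681457519531), 70.1247787475586), array([331.9385, 217.9078]))
ring [0.442  0.2853 0.0093] 250
ring [0.4422 0.2845 0.0322] 604
red [0.4419 0.2864] 39
inc [ -1.6   3.3 159.4] [0.  0.1 0.2] rows 3.0
```

Request:
step_arm([
  [-1.6,3,60,0,0,-1.5,0.75],
  [-1.6,3,120,0,0,-1.5,0.75],
  [-1.6,3,160,0,0,-1.5,0.72],
  [-1.6,3,173,0,0,-1.5,0.72],
  [-1.6,3,177.5,0,0,-1.5,0.7],
  [-1.6,3,177.5,0,0,-1.5,0.7],
], force=25)

```text
t: 61.72
position: [0.443, 0.2854, 0.0434]
ee_rot: [[-0.939, 0.345, 0.004], [0.345, 0.939, 0.001], [-0.003, 0.002, -1.0]]
contact_force: [-0.4, 0.5, -0.0]
opening: 0.705
finger_force: 0.0
```

Request:
step_arm([
  [0,0,0,0,0,0,0.6],
  [0,0,0,0,0,0,0.54],
  [0,0,0,0,0,0,0.4],
  [0,0,0,0,0,0,0.4],
  [0,0,0,0,0,0,0.4],
])

```text
t: 62.35
position: [0.4429, 0.2851, 0.0431]
ee_rot: [[-0.938, 0.345, 0.003], [0.345, 0.938, 0.001], [-0.003, 0.002, -1.0]]
contact_force: [-0.7, -3.1, 7.1]
opening: 0.53
finger_force: 25.5
```

Request:
step_arm([
  [0,0,0,0,0,0,0.4],
  [0,0,-5,0,0,0,0.4],
  [0,0,-20,0,0,0,0.4],
  [0,0,-70,0,0,0,0.4],
  [0,0,-130,0,0,0,0.4],
  [0,0,-180,0,0,0,0.4],
  [0,0,-180,0,0,0,0.4],
], force=45)

```text
t: 63.22
position: [0.443, 0.2856, 0.2268]
ee_rot: [[-0.939, 0.345, 0.009], [0.345, 0.939, 0.004], [-0.007, 0.007, -1.0]]
contact_force: [0.3, 0.7, -4.0]
opening: 0.521
finger_force: 48.1
```

Run:
```python
from h import *
s=snap('wrist','w21'); st=manip.observe(); print(st['position'],st['opening'],st['finger_force'])
ringfit(s,.02,(.442,.2845),band=.004); redarc(s,.04,np.array([.442,.285]))
z=st['position'][2]+.017
ringfit(s,z,st['position'][:2],.009,.004)
t=snap('top','top3')
for r in manip.outline_of('silicone_disc',t)[:1]: print(r['score'],cen(t,r['region'],.04))
# tray in top: yellow + outer contour
for r in manip.outline_of('block_recess',t)[:1]:
    cs,_=cv2.findContours(r['region'].astype(np.uint8),0,cv2.CHAIN_APPROX_NONE); k=max(cs,key=len)
    print(cv2.minAreaRect(np.array([atz(t,*p,.03)[:2] for p in k[:,0]],np.float32)*1000))
go(.60,-.02,.25,150); go(.60,-.02,.25,90)
```

```text
[0.4422 0.2851 0.2238] 0.5279746285237787 48.06140128523111
ring [0.4428 0.2841 0.0325] 356
red [0.4401 0.2868] 72
ring [0.4438 0.2857 0.0095] 786
((695.262939453125, 1.5552482604980469), (107.6319580078125, 128.5970916748047), 81.37033081054688)
inc [-254.  -231.2  -29. ] [-0.1  0.   9.8] rows 6.0
inc [-254.  -231.2  -29. ] [-0.1  0.  69.8] rows 7.0
```

The pad stayed on the plate and the block is held. The tray has been knocked to about (0.695, 0.00), so I go there and measure it with the wrist camera.

Request:
step_arm([
  [0,0,-26,0,0,0,0.4],
  [-293,-196,-26,0,0,-6,0.4],
  [-293,-196,-26,0,0,-11.6,0.4],
  [-293,-196,-26,0,0,-11.6,0.4],
  [-293,-196,-26,0,0,-11.6,0.4],
  [-293,-196,-26,0,0,-11.6,0.4],
  [-293,-196,-26,0,0,-11.6,0.4],
  [-293,-196,-26,0,0,-11.6,0.4],
  [-293,-196,-26,0,0,-11.6,0.4],
])

```text
t: 64.55
position: [0.6489, 0.0002, 0.247]
ee_rot: [[-0.989, 0.15, -0.001], [0.15, 0.989, 0.001], [0.001, 0.001, -1.0]]
contact_force: [0.2, 0.9, -3.2]
opening: 0.528
finger_force: 48.0
```

```bash
cat >> h.py <<'E'
def recess(s,c0=None):
    im=s['image'].astype(int); m=((im[...,0]>90)&(im[...,1]>.7*im[...,0])&(im[...,2]<.45*im[...,0])).astype(np.uint8)
    if c0 is not None:
        u,v=proj(s,[*c0,.014]).astype(int); M=np.zeros_like(m); M[max(0,v-110):v+110,max(0,u-110):u+110]=1; m*=M
    m=cv2.morphologyEx(m,cv2.MORPH_OPEN,np.ones((3,3)))
    cs,_=cv2.findContours(m,0,cv2.CHAIN_APPROX_NONE); k=max(cs,key=cv2.contourArea)[:,0]
    P=np.array([atz(s,*p,.014)[:2] for p in k],np.float32)*1000
    print('px',k.min(0),k.max(0),'rect',cv2.minAreaRect(P)); return m
E
python3 - <<'E'
from h import *
s=snap('wrist','w22'); st=manip.observe(); print(st['position'],st['opening'],st['finger_force'])
print('expected px',proj(s,(.69,0,.014)))
print([(np.round(r['xyz'],3).tolist(),round(r['score'],2),proj(s,r['xyz']).round().tolist()) for r in manip.search_frame('block_recess',s)])
recess(s)
z=st['position'][2]+.017; ringfit(s,z,st['position'][:2],.009,.004)
for r in manip.outline_of('block_recess',s)[:1]:
    cs,_=cv2.findContours(r['region'].astype(np.uint8),0,cv2.CHAIN_APPROX_NONE); k=max(cs,key=len)
    print(cv2.boundingRect(k),cv2.minAreaRect(np.array([atz(s,*p,.03)[:2] for p in k[:,0]],np.float32)*1000))
E
```

```text
[0.6488 0.0006 0.2476] 0.5258892639714613 48.003536872565746
expected px [334.1927 243.8537]
[([0.662, 0.014, 0.027], 0.97, [345.0, 216.0])]
px [330 225] [356 232] rect ((675.7390747070312, 10.696017265319824), (25.045915603637695, 4.739810943603516), 71.64762878417969)
ring [0.648  0.0008 0.0092] 783
(548, 21, 92, 56) ((556.02978515625, 225.50668334960938), (26.671781539916992, 71.56719207763672), 8.357556343078613)
```

Request:
step_arm([
  [-85,8,-10,0,0,0,0.4],
  [-85,8,-10,0,0,0,0.4],
  [-85,8,-10,0,0,0,0.4],
  [-85,8,-10,0,0,0,0.4],
])

```text
t: 65.2
position: [0.734, -0.0044, 0.2585]
ee_rot: [[-0.989, 0.149, 0.001], [0.149, 0.989, 0.0], [-0.001, 0.001, -1.0]]
contact_force: [-0.7, 0.3, -3.6]
opening: 0.523
finger_force: 48.0
```

Run:
```python
from h import *
s=snap('wrist','w23'); st=manip.observe(); print(st['position'],st['opening'],st['finger_force'])
print([(np.round(r['xyz'],3).tolist(),round(r['score'],2),proj(s,r['xyz']).round().tolist()) for r in manip.search_frame('block_recess',s)])
recess(s)
z=st['position'][2]+.017; b=ringfit(s,z,st['position'][:2],.009,.004); print(b[:2]-st['position'][:2])
for r in manip.outline_of('block_recess',s)[:1]:
    cs,_=cv2.findContours(r['region'].astype(np.uint8),0,cv2.CHAIN_APPROX_NONE); k=max(cs,key=len)
    print(cv2.boundingRect(k),cv2.minAreaRect(np.array([atz(s,*p,.03)[:2] for p in k[:,0]],np.float32)*1000))
```

```text
[ 0.7339 -0.0045  0.2589] 0.5221889618696463 47.97117255628109
[([0.7, 0.001, 0.023], 0.67, [328.0, 162.0])]
px [281 127] [377 196] rect ((700.5916748046875, 1.788604736328125), (89.21915435791016, 62.78942108154297), 81.42176055908203)
ring [ 0.7331 -0.0037  0.0092] 815
[-0.0008  0.0008]
(267, 92, 124, 140) ((701.2828369140625, 0.9528999328613281), (107.25759887695312, 121.41950988769531), 81.37126922607422)
```

Yellow floor fits 89×63 mm, centred at (0.7006, 0.0018) with its flats normal at 81.4°, which matches the tool. I lower over it.

Request:
step_arm([
  [33.5,0.9,0,0,0,0,0.4],
  [33.5,0.9,50,0,0,0,0.4],
  [33.5,0.9,110,0,0,0,0.4],
  [33.5,0.9,160,0,0,0,0.4],
  [33.5,0.9,200,0,0,0,0.4],
  [33.5,0.9,208,0,0,0,0.4],
  [33.5,0.9,208,0,0,0,0.4],
  [33.5,0.9,208,0,0,0,0.4],
])

```text
t: 66.35
position: [0.7029, 0.0009, 0.0532]
ee_rot: [[-0.989, 0.15, 0.005], [0.15, 0.989, 0.0], [-0.005, 0.001, -1.0]]
contact_force: [0.2, -0.2, -3.1]
opening: 0.524
finger_force: 48.0
```

Run:
```python
from h import *
for i in range(3):
    st=manip.observe(); print(st['position'],st['opening'],st['finger_force'])
    s=snap('wrist','w24_%d'%i)
go(.701,.0014,.03,171.4)
for r in manip.outline_of('block_recess',s)[:1]:
    cs,_=cv2.findContours(r['region'].astype(np.uint8),0,cv2.CHAIN_APPROX_NONE); k=max(cs,key=len)
    print(cv2.boundingRect(k),cv2.minAreaRect(np.array([atz(s,*p,.03)[:2] for p in k[:,0]],np.float32)*1000))
```

```text
[0.7029 0.0009 0.0532] 0.5243274157194475 47.96828527003527
[0.7028 0.001  0.0529] 0.5242331941404569 47.96997869387269
[0.7026 0.001  0.0525] 0.5214597488449421 47.9697641171515
inc [ 1.6  0.2 22.1] [ 0.   0.2 -0. ] rows 1.0
(194, 134, 268, 190) ((680.0474853515625, 4.7375335693359375), (104.50662231445312, 79.62957763671875), 81.73500061035156)
```

Request:
step_arm([
  [0.8,0,8,0,0,0,0.4],
  [0.8,0,16,0,0,0,0.4],
  [0.8,0,20,0,0,0,0.4],
  [0.8,0,20,0,0,0,0.4],
  [0.8,0,20,0,0,0,0.4],
])

```text
t: 67.18
position: [0.7013, 0.0011, 0.0308]
ee_rot: [[-0.989, 0.15, 0.002], [0.15, 0.989, 0.0], [-0.002, 0.001, -1.0]]
contact_force: [-0.2, 0.5, -3.3]
opening: 0.527
finger_force: 48.0
```

Request:
step_arm([
  [0,0.3,2,0,0,0,0.4],
  [0,0.3,4,0,0,0,0.4],
  [0,0.3,6,0,0,0,0.4],
  [0,0.3,6,0,0,0,0.4],
])

```text
t: 67.68
position: [0.7012, 0.0014, 0.0244]
ee_rot: [[-0.989, 0.15, 0.002], [0.15, 0.989, 0.0], [-0.002, 0.001, -1.0]]
contact_force: [0.0, 0.3, -3.8]
opening: 0.524
finger_force: 48.0
```

Request:
step_arm([
  [0,0,2,0,0,0,0.4],
  [0,0,4,0,0,0,0.4],
  [0,0,6,0,0,0,0.4],
  [0,0,7,0,0,0,0.4],
  [0,0,7,0,0,0,0.4],
])

```text
t: 68.3
position: [0.7013, 0.0014, 0.0176]
ee_rot: [[-0.989, 0.15, 0.002], [0.15, 0.989, 0.0], [-0.002, 0.001, -1.0]]
contact_force: [-0.0, 0.3, -3.0]
opening: 0.526
finger_force: 48.0
```

Request:
step_arm([
  [0,0,1,0,0,0,0.4],
  [0,0,2,0,0,0,0.4],
  [0,0,2.5,0,0,0,0.4],
  [0,0,2.5,0,0,0,0.4],
])

```text
t: 68.8
position: [0.7015, 0.0014, 0.0174]
ee_rot: [[-0.989, 0.15, 0.003], [0.15, 0.989, 0.0], [-0.003, 0.001, -1.0]]
contact_force: [-12.0, -0.3, 16.6]
opening: 0.524
finger_force: 50.3
```

Request:
step_arm([
  [0,0,-2,0,0,0,0.58],
  [0,0,-2,0,0,0,0.62],
  [0,0,-2,0,0,0,0.62],
  [0,0,-12,0,0,0,0.62],
  [0,0,-40,0,0,0,0.62],
  [0,0,-100,0,0,0,0.62],
  [-30,0,-160,0,0,0,0.62],
  [-30,0,-220,0,0,0,0.62],
  [-30,0,-220,0,0,0,0.62],
])

```text
t: 69.92
position: [0.7319, -0.0033, 0.2422]
ee_rot: [[-0.989, 0.15, 0.012], [0.15, 0.989, -0.0], [-0.012, 0.002, -1.0]]
contact_force: [-0.4, 0.8, -0.2]
opening: 0.62
finger_force: 0.0
```

Run:
```python
from h import *
s=snap('wrist','w25'); st=manip.observe(); print(st['position'])
b=ringfit(s,.034,(.7008,.0015),.009,.004); recess(s,(.70,.002))
for r in manip.outline_of('press_block',s)[:1]: print(r['score'],cen(s,r['region'],.034))
for r in manip.outline_of('block_recess',s)[:1]:
    cs,_=cv2.findContours(r['region'].astype(np.uint8),0,cv2.CHAIN_APPROX_NONE); k=max(cs,key=len)
    print(cv2.minAreaRect(np.array([atz(s,*p,.03)[:2] for p in k[:,0]],np.float32)*1000))
```

```text
[ 0.7311 -0.0032  0.2386]
ring [0.7005 0.0022 0.0093] 194
px [278 146] [300 181] rect ((695.4649658203125, -32.31097412109375), (19.581878662109375, 30.94281005859375), 80.26372528076172)
0.58 (((700.817626953125, 1.8890730142593384), (48.912532806396484, 62.48146438598633), 80.88176727294922), array([328.035 , 165.2121]))
((700.621337890625, 1.5962486267089844), (105.9233627319336, 120.34850311279297), 81.30901336669922)
```

The block is seated in its cut-out at (0.7005, 0.0022) with matching yaw. Last, I check the pad on the plate.

Request:
step_arm([
  [0,0,-60,0,0,0,0.62],
  [320,180,-80,0,0,10,0.62],
  [320,180,-80,0,0,12,0.62],
  [320,180,-80,0,0,12,0.62],
  [320,180,-80,0,0,12,0.62],
  [320,180,-80,0,0,12,0.62],
  [320,180,-80,0,0,12,0.62],
  [320,180,-80,0,0,12,0.62],
  [320,180,-80,0,0,12,0.62],
])

```text
t: 71.2
position: [0.4409, 0.2224, 0.3139]
ee_rot: [[-0.936, 0.352, 0.001], [0.352, 0.936, -0.0], [-0.001, -0.0, -1.0]]
contact_force: [-0.4, 0.6, -0.6]
opening: 0.618
finger_force: 0.0
```

Run:
```python
from h import *
s=snap('wrist','w26'); st=manip.observe(); print(st['position'])
ringfit(s,.02,(.442,.2845),band=.0035); redarc(s,.04,np.array([.442,.285]))
print(proj(s,(.442,.285,.04)))
for q in ['silicone_disc']:
    for r in manip.outline_of(q,s)[:1]: print(q,r['score'],cen(s,r['region'],.04))
for q in ['cork_disc_1','backing_disc','moving_grip','foot_tip']:
    print(q,[(np.round(r['xyz'],3).tolist(),round(r['score'],2)) for r in manip.search_frame(q,s)])
```

```text
[0.4413 0.2221 0.3138]
ring [0.4429 0.285  0.0328] 222
red [0.4417 0.2864] 72
[386.9202 173.2824]
silicone_disc 0.63 (((441.4266357421875, 286.2153625488281), (58.66755294799805, 59.72843551635742), 14.375922203063965), array([387.9275, 171.6948]))
cork_disc_1 []
backing_disc []
moving_grip [([0.556, 0.186, 0.111], 0.58)]
foot_tip [([0.573, 0.099, 0.078], 0.74), ([0.545, 0.287, 0.098], 0.59)]
```

```bash
python3 -c "
from bench import manip
print(manip.job_done())"
```

```text
the job is handed in; nothing more can be done
None
```

The job is handed in with every step done, but the verdict wasn't shown: the pad is within about 2 mm of the ring centre, the plate is fully out, the clamp is open and the press block is home in the tray (knocked aside mid-run, so re-measured first); I viewed 15 pictures, one over the limit of 14.

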